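# Change the nozzle die in an extruder head

### The arm

A 6-joint arm with a two-finger parallel gripper is mounted at the origin on a cart in front of the work surface, level with it; the furniture and walls round the work are solid. World frame = base frame: x ahead of the robot, y to its left, z up, the work surface at z = 0. Lengths are in m, angles in rad, forces in N, time in s.
With the tool pointing down it reaches from about 0.25 to 0.85 m from the base axis. Payload 12.5 kg.
Tool frame: the origin (TCP) lies between the finger pads; the fingertips stand 25 mm ahead of it and the grasp point (between the pads) lies 6 mm ahead of it; z points along the fingers, y is the direction in which the jaws open and shut (so a half turn about z gives the same grasp; the last joint's range is limited). The gripper opens to 93 mm and grips with 3 to 60 N. Pads are 15 mm wide; open, the fingers measure 128 mm over their backs; the gripper's body (75 mm by 188 mm) begins 65 mm behind the grasp point.
Start: joints at [1.151, 0.351, 1.652, -0, 1.139, -0.085], TCP at [0.181, 0.519, 0.244] pointing down, gripper open.
Joint ranges: [-2.75, 2.75], [-0.79, 2.1], [0.01, 2.65], [-1.57, 4.71], [0.07, 3.14], [-2.87, 2.87]. Speed limits (rad/s): [2.22, 2.22, 2.79, 3.14, 3.14, 3.14].

### API

Orientations are given as a 3x3 rotation matrix whose columns are the frame's x, y, z axes.
In Python, from plant import bot gives the robot as it stands.
- The arm moves only by the tool send_rows, never from a script. Its argument "increments" is a list of rows, each a list of 3 entries, a list of its own where there are three numbers: the shift along the tool's x, y, z scaled (see below), then the turn, a rotation vector about the tool's x, y, z scaled (see below), then the opening, from 0 (shut) to 1 (fully open). In form: [[[dx, dy, dz], [wx, wy, wz], jaw], ...]. A call has 1 to 10 rows; each row is the pose to reach, as a shift and turn from the pose measured when the call began, along the tool's axes at that moment; what a row does not reach only later rows make up. The controller multiplies each number of a shift by 250 mm and each number of a turn by 120 degrees. A row lasts 1/12 s, in which the tool goes at most 41.7 mm and 7.16 degrees, less where a joint would pass 70% of its speed; a pose out of reach is approached as far as the arm can. A call with a number of a shift or a turn outside -1 to 1 is refused whole. A call with a gripper value outside its range is refused whole. The fingers move at their own pace and stop on an object; the grip force is fixed at half the most. Time passes only in rows, so rows that repeat a pose let the fingers close. It gives the time, the measured TCP pose, the force and the opening at its end, in the units of the state.
- bot.read_state(): the state, without advancing time (a new reading comes with each control period).
- bot.snapshot(name): name is "scene" or "top"; returns the picture (400x640x3 uint8, blue, green, red); there is no depth.
- bot.calibration(name): a dict with "fx", "fy", "cx", "cy" (pixels), "distortion" ([k1, k2, p1, p2, k3] as OpenCV has them; the pictures are not rectified), "eye" and "rotation" of the camera in the world. Camera axes: x right, y down, z forward; pixel columns grow to the right and rows downward; lengths in m; the calibration is good to about 2 mm. A picture is of the moment at which its call begins. calibration takes no time and is no camera call.
- bot.close_job(): hands the job in, once; it reports no verdict.
Trained networks look in the newest picture that a camera, given by its name, has taken for a name from the list of things; names that differ only in an ending like _2 or _b are one class to them, and where a whole thing is asked for, a point or a joint stands for the part that bears it (a point fixed in the world has none). Each returns a list of dicts, best first, with "conf" (0 to 1); they miss things now and then, are a little off and sometimes report something else, mostly with a low value. They report only what shows in the picture. A call takes as long as a camera call. They do not tell look-alikes from the thing itself.
- bot.search_frame(camera, target): "extent" ([left, top, right, bottom] in pixels, round what is visible of it).
- bot.landmark_of(camera, target): "pixel" ([column, row] in pixels: a listed point, or the origin of a listed thing).
The state is a dict: "clock": time; "joint_pos": joint angles; "dq": joint speeds; "joint_efforts": joint torques, N m; "eef_pos": TCP position; "eef_rot": TCP orientation; "ft_force": force on the tool from outside, world axes, zero at the start; "torque": the same for the moment, N m; "gripper_width": opening from 0.0 (shut) to 1.0 (fully open).
Only numpy, scipy, OpenCV 4.12 (cv2) and the standard library are available. Lean on these libraries where they do the work, as an engineer would, in place of code of your own. Each camera call takes 0.05 s, during which the arm holds its last target.

### The job

Change the die in the rubber extruder's die head from the steel one to the brass one: lift off the retaining ring and then the copper spacer sleeve and stand both upright on the blue mat, put the steel die on the empty green rest, then seat the brass die in the head. Then put the sleeve and after it the retaining ring back over it, all fully home and upright. Set every part down rather than letting it drop, and leave the black die where it stands.

Things in the scene. Friction and masses are not known exactly. Their poses are not given: they have to be found in the camera images.
- head_mouth (a point): Die head: round grey housing, fixed, 88 mm across, top face 50 mm above the worktop; clamp screws already slack. Point: centre of the bore's mouth, level with the top face; z up. Bore 56 mm across, 30 mm deep (floor 20 mm above the worktop), its mouth bevelled to 64 mm. In it, loose: the die at the bottom, on its flange the sleeve round its nose, then the ring round the sleeve.
- retainer_mid (a point): Retaining ring: bright steel, 35 mm high. From below: spigot 51 mm across, 8 mm high; flange 76 mm, 7 mm high; round neck 56 mm, 20 mm high, to grip from outside; 46 mm hole through. 0.3 kg. Point: centre, half-way up (17.5 mm above its underside); z its axis, up. Home (as at the start) its flange lies on the head's top face, spigot in the bore, this point 9.5 mm above the bore's mouth.
- sleeve_mid (a point): Spacer sleeve: copper-coloured, 46 mm high. Flange 51 mm across, 8 mm high, at the bottom; above it a round neck 33 mm across to grip; 26 mm hole through. 0.2 kg. Point: centre, half-way up (23 mm above its underside); z its axis, up. Home (as at the start) it sits on the die's flange in the head, under the ring, its neck standing up through the ring, this point 5 mm above the bore's mouth.
- die_steel_mid (a point): Steel nozzle die: bright steel, 72 mm high. Flange 51 mm across, 12 mm high, at the bottom; above it a round nose 16 mm across to grip, tip bevelled over the top 7 mm. 0.3 kg. Point: centre, half-way up (36 mm above its underside); z its axis, up. At the start in the head, below the sleeve; its tip stands up in the middle, 42 mm above the bore's mouth.
- die_brass_mid (a point): Brass nozzle die: yellow brass, same size and shape as the steel die. Point: its centre, half-way up (36 mm above its underside). At the start it stands on a green rest. Fully home it stands on the bore's floor, this point 6 mm above the bore's mouth.
- die_black_mid (a point): Black nozzle die: same size and shape, blackened; stands on a green rest and stays there. Point: its centre, half-way up.
- rest_free: The empty one of three like green plastic rests: round disc 66 mm across, 12 mm high, fixed, with a round recess 58 mm across and 5 mm deep in its top, in which a die stands (recess floor 7 mm above the worktop). Origin: centre of its underside, on the worktop. The other two rests carry the brass and the black die.
- mat: Blue mat, fixed, 150 x 84 mm and 4 mm thick, where the retaining ring and the sleeve are stood meanwhile. Origin: centre of its underside, on the worktop; x along the 150 mm, y along the 84 mm, z up.
Not all that is in view belongs to the job. There is more than one size of the part that bears die_brass_mid; the job needs the largest.

How it is judged:
On the way, in this order (a step that is already met when the one before it is completed fails the run):
1. the retaining ring and the sleeve both stand upright on the blue mat (x of retainer_mid in the frame of mat between -0.07 and 0.07 m and y of retainer_mid in the frame of mat between -0.038 and 0.038 m and height (world z) of retainer_mid below 0.0245 m and angle between each of retainer_mid, sleeve_mid's own z axis and vertical below 0.08 rad and linear speed of each of retainer, sleeve below 0.02 m/s and x of sleeve_mid in the frame of mat between -0.07 and 0.07 m and y of sleeve_mid in the frame of mat between -0.038 and 0.038 m and height (world z) of sleeve_mid below 0.03 m), for 0.2 s.
2. the steel die stands in the empty rest's recess (horizontal distance between die_steel_mid and rest_free below 0.008 m and height (world z) of die_steel_mid below 0.0465 m and angle between die_steel_mid's own z axis and vertical below 0.08 rad and linear speed of die_steel below 0.02 m/s), for 0.2 s.
3. the brass die is seated in the head (horizontal distance between die_brass_mid and head_mouth below 0.006 m and z of die_brass_mid in the frame of head_mouth below 0.009 m and angle between die_brass_mid's own z axis and vertical below 0.08 rad), for 0.2 s.
At the end, for the whole second after the job is handed in: Brass die, sleeve and retaining ring seated in the head in that order: each within 6 mm of the bore axis, at most 3 mm above fully home, within 0.08 rad of upright; steel die upright in the free rest's recess, within 8 mm of its centre and 3.5 mm of its floor; all at rest (all of step 2 and all of step 3 and horizontal distance between each of sleeve_mid, retainer_mid and head_mouth below 0.006 m and z of sleeve_mid in the frame of head_mouth below 0.008 m and angle between each of sleeve_mid, retainer_mid's own z axis and vertical below 0.08 rad and z of retainer_mid in the frame of head_mouth below 0.0125 m and linear speed of each of retainer, sleeve, die_brass below 0.02 m/s); the robot touches nothing.
It fails at once if the ring, the sleeve or a die is let fall (from more than about 5 cm) ((linear speed of retainer above 1 m/s and contact force between retainer and the fingers below 0.1 N) or (linear speed of sleeve above 1 m/s and contact force between sleeve and the fingers below 0.1 N) or (linear speed of die_steel above 1 m/s and contact force between die_steel and the fingers below 0.1 N) or (linear speed of die_brass above 1 m/s and contact force between die_brass and the fingers below 0.1 N)).
It fails at once if the black die is disturbed (moved more than 20 mm) (distance of die_black_mid from where it was at the start of the episode above 0.02 m).
It also fails if it takes over 138 s, if anything falls off the work surface, if the arm or the gripper's body presses on something with over 40 N, if the wrist force passes 120 N, or if a joint passes its speed limit or range.

## Working session

There is one attempt and no reset: what is moved stays moved. The work goes in short steps, Python scripts to look and compute and a tool call to move; the robot and the scene stay as the last step left them, time stands still between calls to the robot, and variables do not carry over. Pictures are saved under pics/ and viewed, and the job is handed in when it is done.

Besides the shell and the picture viewer there is one more tool, called after "Emit:" by a JSON object that holds its "method" and its "body". send_rows: Moves the arm, as the interface text tells. Its arguments: {"type":"object","properties":{"increments":{"type":"array"}},"required":["increments"]}

```bash
mkdir -p pics; ls; python3 - <<'E'
from plant import bot
import cv2
for n in("scene","top"):
    im=bot.snapshot(n); cv2.imwrite(f"pics/{n}0.png",im); print(n,bot.calibration(n))
for t in["head_mouth","retainer_mid","sleeve_mid","die_steel_mid","die_brass_mid","die_black_mid","rest_free","mat"]:
  for n in("scene","top"):
    print(t,n,[( [round(v) for v in d["pixel"]],round(d["conf"],2)) for d in bot.landmark_of(n,t)])
s=bot.read_state();print(s)
E
```

```text
pics
scene {'fx': 496.7261963354099, 'fy': 496.7261963354099, 'cx': 313.4368787255921, 'cy': 201.0271154548815, 'distortion': array([-0.06218445,  0.        ,  0.        ,  0.        ,  0.        ]), 'eye': array([0.15857631, 0.95537706, 0.5788789 ]), 'rotation': array([[-0.80523411, -0.34761568,  0.48037628],
       [-0.59255969,  0.44209199, -0.6733704 ],
       [ 0.02170361, -0.82687243, -0.56197059]])}
top {'fx': 464.3191157085119, 'fy': 464.3191157085119, 'cx': 327.8495049361929, 'cy': 195.8958173718854, 'distortion': array([-0.03969352,  0.        ,  0.        ,  0.        ,  0.        ]), 'eye': array([0.49035249, 0.38580933, 1.09401537]), 'rotation': array([[-0.00935211, -0.99665536,  0.08118276],
       [-0.99983844,  0.00807383, -0.01605965],
       [ 0.01535049, -0.08131983, -0.99656984]])}
head_mouth scene [([307, 249], 0.63)]
head_mouth top [([291, 215], 0.71)]
retainer_mid scene [([304, 248], 0.97)]
retainer_mid top [([291, 214], 0.6)]
sleeve_mid scene [([303, 253], 0.58)]
sleeve_mid top [([290, 215], 0.55)]
die_steel_mid scene [([305, 252], 0.44)]
die_steel_mid top [([
[... 511 characters left out ...]
+00,  8.81519538e-06,
        1.13912028e+00, -8.45897224e-02]), 'dq': array([-0.00066884, -0.00070914, -0.00018573,  0.00035969,  0.00117782,
       -0.00038008]), 'joint_efforts': array([-4.58758313e-04, -4.97241640e+01, -2.85494506e+01,  6.99296943e-02,
        2.20687146e-02, -4.56899704e-05]), 'eef_pos': array([0.18068828, 0.51945044, 0.24363951]), 'eef_rot': array([[-9.44469089e-01,  3.28600272e-01, -1.39651198e-05],
       [ 3.28600272e-01,  9.44469089e-01, -1.16601345e-05],
       [ 9.35810058e-06, -1.56015788e-05, -1.00000000e+00]]), 'ft_force': array([0.04433422, 0.22344649, 0.59423646]), 'torque': array([-0.03898619, -0.01610823,  0.01760611]), 'gripper_width': 0.9994957019894561}
```

View pics/scene0.png

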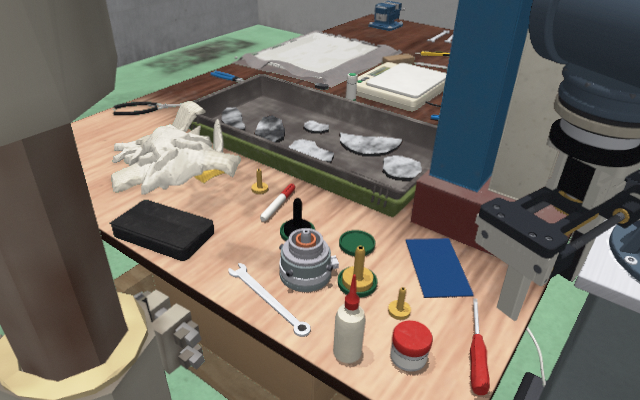

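View pics/top0.png

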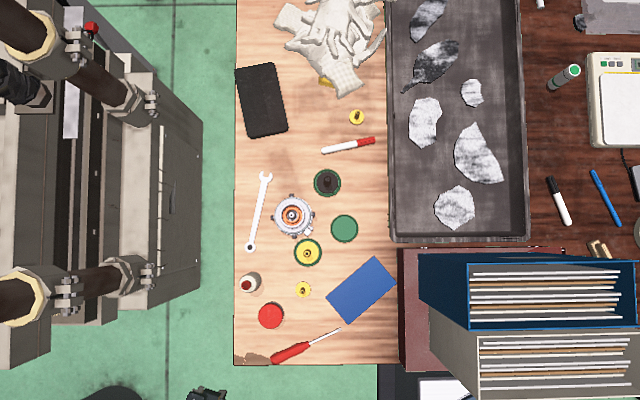

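```bash
python3 - <<'E'
import cv2,numpy as np
t=cv2.imread("pics/top0.png");s=cv2.imread("pics/scene0.png")
cv2.imwrite("pics/tc.png",cv2.resize(t[150:330,225:415],None,fx=4,fy=4,interpolation=cv2.INTER_CUBIC)[:600])
cv2.imwrite("pics/sc.png",cv2.resize(s[180:330,265:475],None,fx=3.8,fy=3.8,interpolation=cv2.INTER_CUBIC))
E
```

```text
(no output)
```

View pics/tc.png

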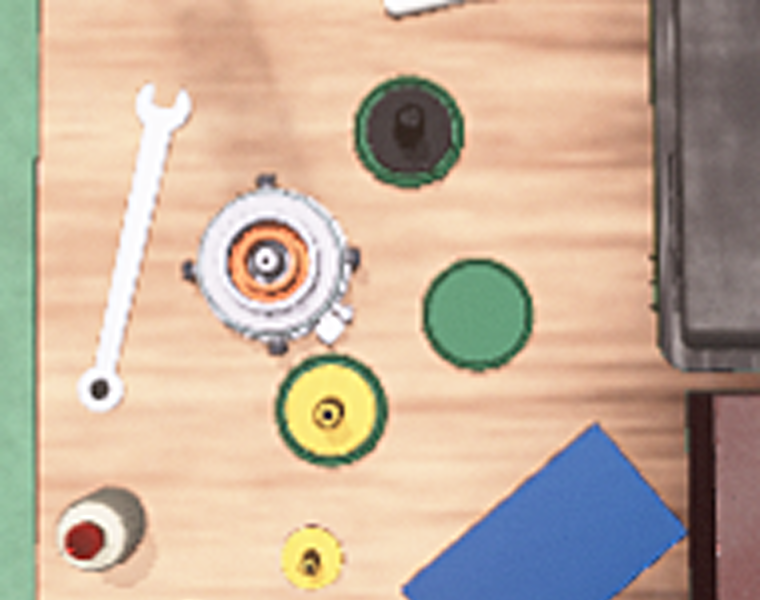

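View pics/sc.png

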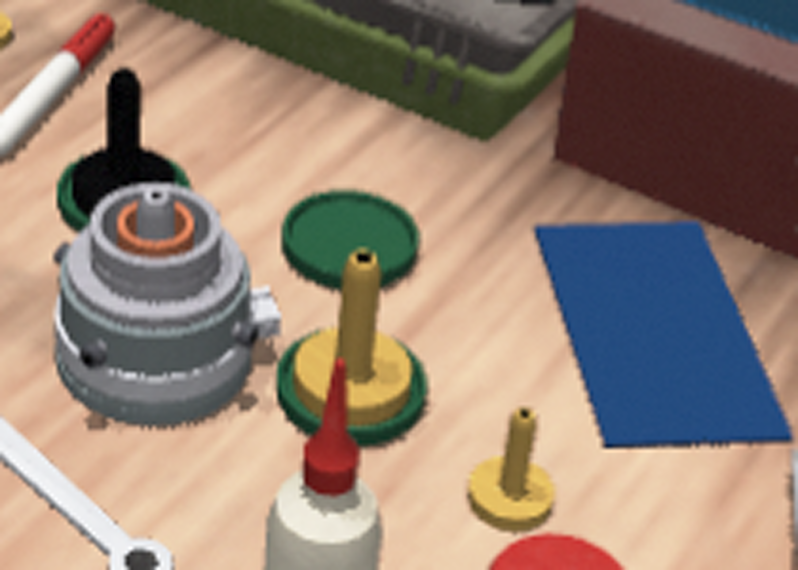

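```bash
cat > h.py <<'E'
import cv2,numpy as np
from plant import bot
def ray(cam,px):
    c=bot.calibration(cam)
    K=np.array([[c["fx"],0,c["cx"]],[0,c["fy"],c["cy"]],[0,0,1]])
    u=cv2.undistortPoints(np.array([[px]],float),K,c["distortion"])[0,0]
    return c["eye"],c["rotation"]@np.array([u[0],u[1],1])
def onz(cam,px,z):
    e,d=ray(cam,px); return e+d*(z-e[2])/d[2]
def proj(cam,P):
    c=bot.calibration(cam);R=c["rotation"].T
    K=np.array([[c["fx"],0,c["cx"]],[0,c["fy"],c["cy"]],[0,0,1]])
    return cv2.projectPoints(np.array(P,float).reshape(-1,1,3),cv2.Rodrigues(R)[0],-R@c["eye"],K,c["distortion"])[0][:,0]
def tri(p1,p2):
    A=[];b=[]
    for cam,p in(("scene",p1),("top",p2)):
        e,d=ray(cam,p);d=d/np.linalg.norm(d);M=np.eye(3)-np.outer(d,d);A.append(M);b.append(M@e)
    return np.linalg.lstsq(np.vstack(A),np.hstack(b),rcond=None)[0]
E
python3 - <<'E'
from h import *
np.set_printoptions(precision=4,suppress=True)
off=lambda p:(p[0]/4+225-.4,p[1]/4+150-.4); so=lambda p:(p[0]/3.8+265-.4,p[1]/3.8+180-.4)
for n,s,t,z in[("steeltip",(157,193),(268,260),.092),("brasstip",(364,257),(328,413),.079),("blacktip",(122,75),(409,112),.079),("free",(350,239),(478,314),.012),("smalltip",(522,413),(310,564),.05),("bottletip",(339,362),(85,538),.15),("foottop",(576,2),(690,392),.1),("foottop2",(576,2),(690,392),.05)]:
    print(n,onz("scene",so(s),z),onz("top",off(t),z),tri(so(s),off(t)))
t=cv2.imread("pics/top0.png");s=cv2.imread("pics/scene0.png")
for nm,im in(("top",t),("scene",s)):
    hsv=cv2.cvtColor(im,cv2.COLOR_BGR2HSV)
    for col,lo,hi in(("green",(60,80,30),(90,255,200)),("blue",(100,120,60),(125,255,255)),("yel",(22,100,90),(32,255,255))):
        m=cv2.inRange(hsv,lo,hi)
        cs,_=cv2.findContours(m,cv2.RETR_EXTERNAL,cv2.CHAIN_APPROX_NONE)
        for c in cs:
            a=cv2.contourArea(c)
            if a<100 or a>6000: continue
            x,y,w,h=cv2.boundingRect(c)
            if not(225<x<470 and 150<y<340):continue
            e=cv2.fitEllipse(cv2.convexHull(c)); zz=.012 if col=="green" else .004
            if col=="yel":zz=.019
            print(nm,col,a,np.round(e[0],1),np.round(e[1],1),onz(nm,e[0],zz))
            if col=="blue":
                r=cv2.approxPolyDP(cv2.convexHull(c),6,True)[:,0].astype(float)
                for q in r: print("  corner",q,onz(nm,q,.004))
E
```

```text
steeltip [0.5346 0.4469 0.092 ] [0.5321 0.4482 0.092 ] [0.5326 0.4485 0.0938]
brasstip [0.4504 0.4152 0.079 ] [0.4493 0.4168 0.079 ] [0.4494 0.4168 0.0805]
blacktip [0.6127 0.3707 0.079 ] [0.6135 0.3713 0.079 ] [0.613  0.371  0.0791]
free [0.502  0.3354 0.012 ] [0.503  0.3313 0.012 ] [0.5035 0.3314 0.0086]
smalltip [0.3652 0.4284 0.05  ] [0.3648 0.4282 0.05  ] [0.365  0.4283 0.05  ]
bottletip [0.3864 0.5438 0.15  ] [0.3908 0.537  0.15  ] [0.39   0.5379 0.1437]
foottop [0.4592 0.2086 0.1   ] [0.4593 0.2229 0.1   ] [0.4568 0.2228 0.108 ]
foottop2 [0.4906 0.1306 0.05  ] [0.4577 0.2147 0.05  ] [0.4568 0.2228 0.108 ]
top green 540.5 [307.4 252.2] [26.9 27.1] [0.448  0.4168 0.012 ]
top green 538.0 [344.1 228.2] [26.8 26.9] [0.5027 0.3313 0.012 ]
top blue 2181.0 [360.3 290.5] [41.4 97.4] [0.358  0.2948 0.004 ]
  corner [374. 257.] [0.435  0.2617 0.004 ]
  corner [395. 284.] [0.3719 0.2137 0.004 ]
  corner [347. 323.] [0.2839 0.3267 0.004 ]
  corner [326. 297.] [0.344  0.3747 0.004 ]
top blue 1364.0 [530.2 291.6] [ 79.  389.2] [ 0.3492 -0.106   0.004 ]
  corner [421. 259.] [0.4291 0.1514 0.004 ]
  corner [534. 252.] [ 0.4419 -0.1189  0.004 ]
  corner [638. 260.] [ 0.4188 -0.3745  0.004 ]
  corner [639. 326.] [ 0.2628 -0.3688  0.004 ]
  corner [468. 330.] [0.2633 0.0449 0.004 ]
top yel 156.0 [302.5 289.1] [14.6 15.1] [0.3644 0.4284 0.019 ]
top yel 365.5 [307.2 252.2] [22.2 22.7] [0.4484 0.4173 0.019 ]
scene green 561.5 [356.6 242.8] [25.2 35.7] [0.5018 0.3362 0.012 ]
scene blue 2552.0 [438.8 272. ] [51.1 95.5] [0.3511 0.3082 0.004 ]
  corner [448. 239.] [0.3761 0.2124 0.004 ]
  corner [472. 295.] [0.2834 0.3264 0.004 ]
  corner [425. 297.] [0.3436 0.3776 0.004 ]
  corner [406. 240.] [0.4378 0.2639 0.004 ]
```

```bash
cat >> h.py <<'E'
from scipy.spatial.transform import Rotation as Rn
def go(x,y,z,jaw_deg=None):
    s=bot.read_state();R=np.array(s["eef_rot"]);p=np.array(s["eef_pos"])
    sh=R.T@(np.array([x,y,z])-p)/.25
    if jaw_deg is None: jaw_deg=np.degrees(np.arctan2(R[1,1],R[0,1]))
    a=np.radians(jaw_deg);yt=np.array([np.cos(a),np.sin(a),0]);zt=np.array([0,0,-1.]);T=np.column_stack([np.cross(yt,zt),yt,zt])
    w=Rn.from_matrix(R.T@T).as_rotvec()/np.radians(120)
    print("shift",np.round(sh,4),"turn",np.round(w,4),"| at",np.round(p,4),"t",s["clock"],"jaw",round(s["gripper_width"],3),"F",np.round(s["ft_force"],1),"q",np.round(s["joint_pos"],2),"rows>=",round(max(np.linalg.norm(sh)*.25/.0417,np.linalg.norm(w)*120/7.16),1))
E
python3 - <<'E'
from h import *
go(.5325,.448,.2,0)
t=cv2.imread("pics/top0.png");s=cv2.imread("pics/scene0.png")
cv2.imwrite("pics/hc.png",np.hstack([cv2.resize(t[190:240,265:320],(440,400),interpolation=cv2.INTER_CUBIC),cv2.resize(s[220:295,270:345],(400,400),interpolation=cv2.INTER_CUBIC)])[:, :800])
# predicted circles for head at guess
for h in[(.5325,.448)]:
  for nm,r,z in(("ringneck",.028,.077),("ringfl",.038,.057),("head",.044,.05)):
    for c in("top","scene"):
      P=proj(c,[[h[0]+r*np.cos(a),h[1]+r*np.sin(a),z] for a in np.linspace(0,6.283,33)])
      print(nm,c,P.min(0).round(1),P.max(0).round(1))
E
```

```text
shift [-1.423   0.1925  0.1745] turn [-0.      0.      0.5901] | at [0.1807 0.5195 0.2436] t 0.9 jaw 0.999 F [0.  0.2 0.6] q [ 1.15  0.35  1.65  0.    1.14 -0.08] rows>= 9.9
ringneck top [279.3 202. ] [304.9 227.5]
ringneck scene [289.2 228.1] [323.7 249.6]
ringfl top [275.6 198.1] [309.7 232.2]
ringfl scene [283.2 233.9] [329.4 263.5]
head top [273.3 195.7] [312.5 234.9]
head scene [279.6 234.9] [332.9 269.3]
```

View pics/hc.png

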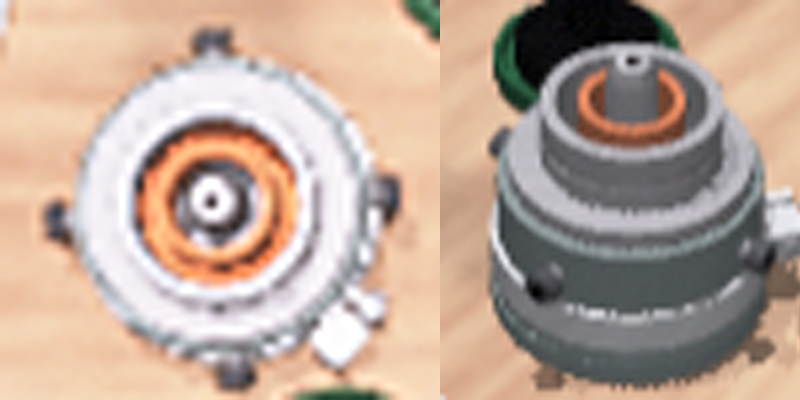

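Emit:
{"method": "send_rows", "body": {"increments": [[[-0.8,0.1,-0.05],[0,0,0.3],1],[[-0.8,0.1,-0.05],[0,0,0.3],1],[[-0.8,0.1,-0.05],[0,0,0.3],1],[[-0.8,0.1,-0.05],[0,0,0.3],1],[[-0.8,0.1,-0.05],[0,0,0.3],1],[[-0.8,0.1,-0.05],[0,0,0.3],1],[[-0.8,0.1,-0.05],[0,0,0.3],1]]}}

```text
clock: 1.48
eef_pos: [0.3792, 0.4767, 0.2558]
eef_rot: [[-0.569, 0.822, -0.0], [0.822, 0.569, -0.0], [-0.0, -0.0, -1.0]]
ft_force: [-0.8, 1.0, 0.4]
gripper_width: 0.998
```

```bash
python3 - <<'E'
from h import *
go(.5325,.4482,.15,0)
for n in("scene","top"): cv2.imwrite(f"pics/{n}1.png",bot.snapshot(n))
E
```

```text
shift [-0.4424  0.4396  0.4232] turn [-1.000e-04  1.000e-04  2.889e-01] | at [0.3792 0.4767 0.2558] t 1.4833 jaw 0.998 F [-0.8  1.   0.4] q [0.82 0.45 1.48 0.   1.22 0.22] rows>= 4.8
```

View pics/top1.png

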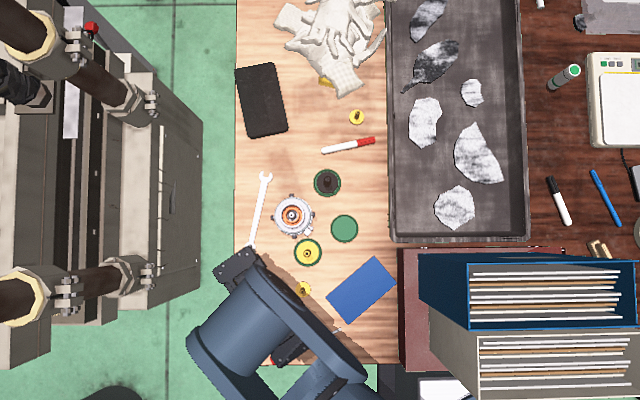

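View pics/scene1.png

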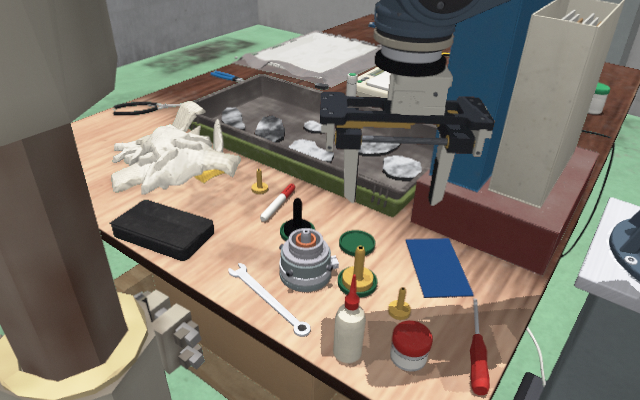

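Emit:
{"method": "send_rows", "body": {"increments": [[[-0.44,0.44,0.2],[0,0,0.289],1],[[-0.44,0.44,0.2],[0,0,0.289],1],[[-0.44,0.44,0.2],[0,0,0.289],1],[[-0.44,0.44,0.42],[0,0,0.289],1],[[-0.44,0.44,0.42],[0,0,0.289],1],[[-0.44,0.44,0.42],[0,0,0.289],1],[[-0.44,0.44,0.42],[0,0,0.289],1],[[-0.44,0.44,0.42],[0,0,0.289],1],[[-0.44,0.44,0.42],[0,0,0.289],1]]}}

```text
clock: 2.33
eef_pos: [0.5296, 0.4515, 0.1533]
eef_rot: [[-0.008, 1.0, 0.002], [1.0, 0.008, 0.002], [0.002, 0.002, -1.0]]
ft_force: [-0.1, -0.5, -0.2]
gripper_width: 0.998
```

```bash
python3 - <<'E'
from h import *
go(.5325,.4482,.0845,0)
for n in("scene","top"): cv2.imwrite(f"pics/{n}2.png",bot.snapshot(n))
E
```

```text
shift [-0.0136  0.0109  0.2751] turn [ 0.0009 -0.0008  0.0036] | at [0.5296 0.4515 0.1533] t 2.3333 jaw 0.998 F [-0.1 -0.5 -0.2] q [0.64 0.7  1.31 0.   1.13 0.63] rows>= 1.7
```

View pics/scene2.png

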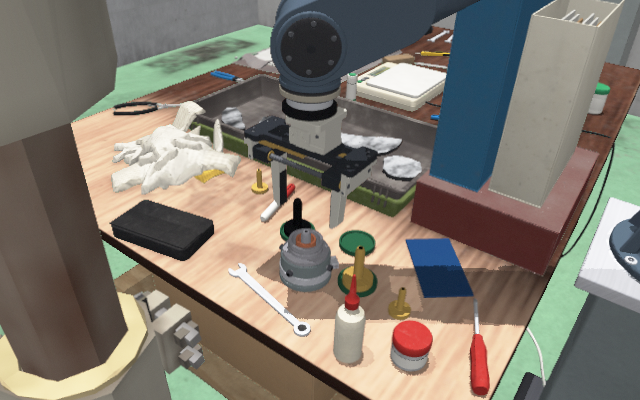

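View pics/top2.png

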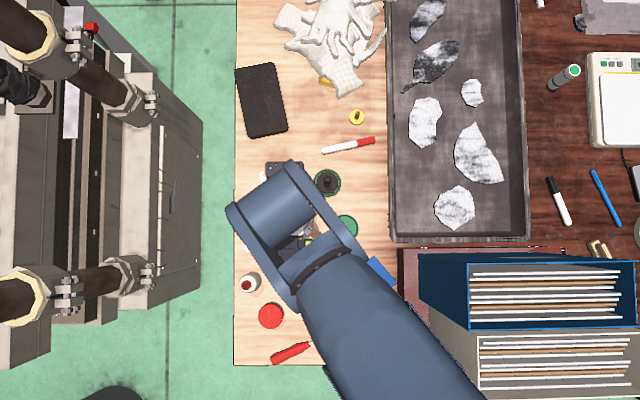

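Emit:
{"method": "send_rows", "body": {"increments": [[[-0.013,0.011,0.03],[0,0,0.004],1],[[-0.013,0.011,0.1],[0,0,0.004],1],[[-0.013,0.011,0.18],[0,0,0.004],1],[[-0.013,0.011,0.24],[0,0,0.004],1],[[-0.013,0.011,0.275],[0,0,0.004],1],[[-0.013,0.011,0.275],[0,0,0.004],1],[[-0.013,0.011,0.275],[0,0,0.004],1]]}}

```text
clock: 3.02
eef_pos: [0.5328, 0.4481, 0.0844]
eef_rot: [[0.002, 1.0, 0.002], [1.0, -0.002, 0.001], [0.001, 0.002, -1.0]]
ft_force: [0.4, 1.1, 0.3]
gripper_width: 1.002
```

```bash
python3 - <<'E'
from h import *
go(.5325,.4482,.0845,0)
for n in("scene",): cv2.imwrite(f"pics/{n}3.png",cv2.resize(bot.snapshot(n)[120:320,200:450],None,fx=3,fy=3))
E
```

```text
shift [ 0.0004 -0.0013 -0.0005] turn [ 0.0008 -0.0007 -0.0009] | at [0.5328 0.4481 0.0844] t 3.0167 jaw 1.002 F [0.4 1.1 0.3] q [0.63 0.78 1.34 0.   1.01 0.63] rows>= 0.0
```

View pics/scene3.png

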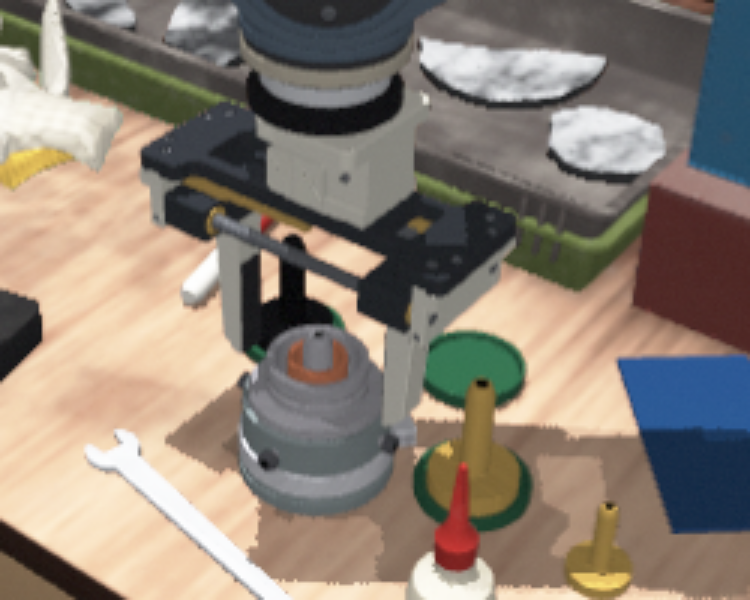

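Emit:
{"method": "send_rows", "body": {"increments": [[[0,0,0],[0,0,0],0],[[0,0,0],[0,0,0],0],[[0,0,0],[0,0,0],0],[[0,0,0],[0,0,0],0],[[0,0,0],[0,0,0],0],[[0,0,0],[0,0,0],0],[[0,0,0],[0,0,0],0],[[0,0,0],[0,0,0],0],[[0,0,0],[0,0,0],0],[[0,0,0],[0,0,0],0]]}}

```text
clock: 3.9
eef_pos: [0.5331, 0.4483, 0.0851]
eef_rot: [[0.002, 1.0, 0.003], [1.0, -0.002, 0.002], [0.002, 0.003, -1.0]]
ft_force: [0.4, -0.6, 1.3]
gripper_width: 0.574
```

Emit:
{"method": "send_rows", "body": {"increments": [[[0,0,-0.03],[0,0,0],0],[[0,0,-0.08],[0,0,0],0],[[0,0,-0.14],[0,0,0],0],[[0,0,-0.2],[0,0,0],0],[[0,0,-0.26],[0,0,0],0],[[0,0,-0.32],[0,0,0],0],[[0,0,-0.38],[0,0,0],0],[[0,0,-0.4],[0,0,0],0],[[0,0,-0.4],[0,0,0],0],[[0,0,-0.4],[0,0,0],0]]}}

```text
clock: 4.73
eef_pos: [0.5327, 0.448, 0.185]
eef_rot: [[0.002, 1.0, 0.003], [1.0, -0.002, 0.002], [0.002, 0.003, -1.0]]
ft_force: [-0.9, -0.1, -2.0]
gripper_width: 0.574
```

```bash
python3 - <<'E'
from h import *
go(.32,.327,.12,0)
s=bot.snapshot("scene");cv2.imwrite("pics/scene4.png",s)
E
```

```text
shift [-0.4862 -0.8506  0.257 ] turn [ 0.0012 -0.001  -0.0009] | at [0.5327 0.448  0.185 ] t 4.7333 jaw 0.574 F [-0.9 -0.1 -2. ] q [0.63 0.67 1.28 0.   1.18 0.63] rows>= 6.1
```

View pics/scene4.png

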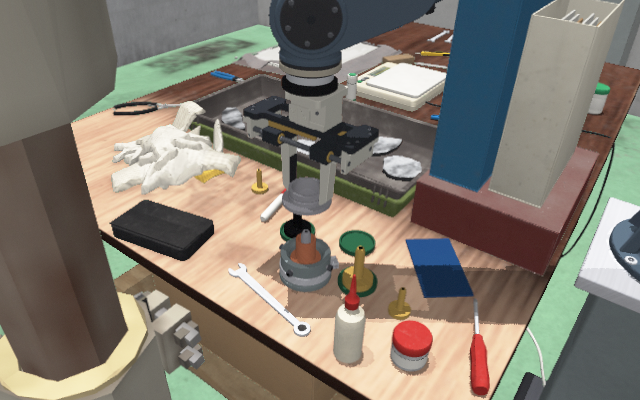

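```bash
python3 - <<'E'
import cv2,numpy as np
t=cv2.imread("pics/top0.png");s=cv2.imread("pics/scene4.png")
a=cv2.resize(s[0:280,400:640],None,fx=1.65,fy=1.65);b=cv2.resize(t[235:400,390:640],None,fx=1.6,fy=1.6)
c=np.zeros((max(a.shape[0],b.shape[0]),a.shape[1]+b.shape[1],3),np.uint8);c[:a.shape[0],:a.shape[1]]=a;c[:b.shape[0],a.shape[1]:]=b
print(a.shape,b.shape);cv2.imwrite("pics/box.png",c)
E
```

```text
(462, 396, 3) (264, 400, 3)
```

View pics/box.png

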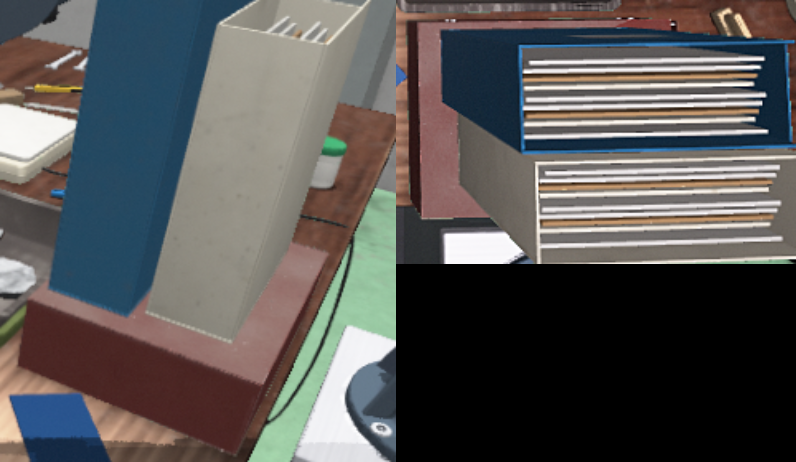

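```bash
python3 - <<'E'
from h import *
np.set_printoptions(precision=3,suppress=True)
print(tri((533.3,13.9),(478.1,331.9)))
for p in[(489,189.7),(540.6,206),(430.3,175.8),(478.8,191.5)]: print(onz("scene",p,.105))
# top base corners: blue (441,30),(441,103); grey(457,112),(458,187)
for p in[(441,30),(441,103),(457,112),(458,187),(409,22),(412,218)]:
    print(onz("top",((p[0]-396)/1.6+390,p[1]/1.6+235),.105))
for p in[(520,46),(524,150)]: print("bluetop",onz("top",((p[0]-396)/1.6+390,p[1]/1.6+235),.43))
print("greytopnear",onz("scene",(594,25.5),.43))
print("foot bottoms",onz("scene",(20/1.65+400,370/1.65),0),onz("scene",(237/1.65+400,453/1.65),0))
E
```

```text
[0.342 0.156 0.41 ]
[0.337 0.163 0.105]
[0.246 0.157 0.105]
[0.442 0.186 0.105]
[0.35  0.181 0.105]
[0.446 0.179 0.105]
[0.35  0.181 0.105]
[0.338 0.16  0.105]
[0.241 0.161 0.105]
[0.457 0.222 0.105]
[0.202 0.222 0.105]
bluetop [0.445 0.176 0.43 ]
bluetop [0.354 0.175 0.43 ]
greytopnear [0.242 0.248 0.43 ]
foot bottoms [0.453 0.207 0.   ] [0.201 0.197 0.   ]
```

```bash
python3 - <<'E'
from h import *
np.set_printoptions(precision=3,suppress=True)
n=np.array([-np.sin(.64),np.cos(.64),0]);d=np.array([np.cos(.64),np.sin(.64),0])
for p in[(302,300),(366,258),(312,330),(425,300),(345,395),(480,395),(230,210),(290,163),(345,240),(365,265)]:
  for z in(.35,.45,.6):
    P=onz("top",p,z);print(p,z,P,"lat",round(P@n,3),"r",round(P@d,3))
E
```

```text
(302, 300) 0.35 [0.386 0.416 0.35 ] lat 0.103 r 0.558
(302, 300) 0.45 [0.4   0.412 0.45 ] lat 0.092 r 0.567
(302, 300) 0.6 [0.421 0.406 0.6  ] lat 0.074 r 0.58
(366, 258) 0.35 [0.451 0.314 0.35 ] lat -0.018 r 0.549
(366, 258) 0.45 [0.456 0.324 0.45 ] lat -0.013 r 0.559
(366, 258) 0.6 [0.464 0.338 0.6  ] lat -0.006 r 0.574
(312, 330) 0.35 [0.339 0.401 0.35 ] lat 0.119 r 0.511
(312, 330) 0.45 [0.36  0.399 0.45 ] lat 0.105 r 0.527
(312, 330) 0.6 [0.39  0.396 0.6  ] lat 0.085 r 0.549
(425, 300) 0.35 [0.384 0.221 0.35 ] lat -0.052 r 0.44
(425, 300) 0.45 [0.398 0.243 0.45 ] lat -0.043 r 0.464
(425, 300) 0.6 [0.42  0.276 0.6  ] lat -0.029 r 0.501
(345, 395) 0.35 [0.238 0.35  0.35 ] lat 0.139 r 0.4
(345, 395) 0.45 [0.272 0.355 0.45 ] lat 0.122 r 0.43
(345, 395) 0.6 [0.323 0.362 0.6  ] lat 0.098 r 0.475
(480, 395) 0.35 [0.234 0.136 0.35 ] lat -0.03 r 0.269
(480, 395) 0.45 [0.268 0.17  0.45 ] lat -0.024 r 0.317
(480, 395) 0.6 [0.32 0.22 0.6 ] lat -0.014 r 0.388
(230, 210) 0.35 [0.53  0.531 0.35 ] lat 0.109 r 0.742
(230, 210) 0.45 [0.524 0.511 0.45 ] lat 0.097 r 0.726
(230, 210) 0.6 [0.516 0.482 0.6  ] lat 0.078 r 0.702
(290, 163) 0.35 [0.605 0.434 0.35 ] lat -0.013 r 0.745
(290, 163) 0.45 [0.589 0.428 0.45 ] lat -0.009 r 0.728
(290, 163) 0.6 [0.566 0.418 0.6  ] lat -0.003 r 0.704
(345, 240) 0.35 [0.48  0.347 0.35 ] lat -0.008 r 0.592
(345, 240) 0.45 [0.481 0.352 0.45 ] lat -0.005 r 0.597
(345, 240) 0.6 [0.484 0.36  0.6  ] lat 0.0 r 0.603
(365, 265) 0.35 [0.44  0.316 0.35 ] lat -0.01 r 0.542
(365, 265) 0.45 [0.447 0.325 0.45 ] lat -0.006 r 0.553
(365, 265) 0.6 [0.457 0.339 0.6  ] lat -0.001 r 0.569
```

```bash
python3 - <<'E'
from h import *
n=np.array([-np.sin(.64),np.cos(.64)])
for lat in(.05,.07):
  for z in(.3,.33,.36,.4,.44,.48):
    P=[.5296+lat*n[0],.4515+lat*n[1],z];print(lat,z,proj("scene",P).round(0))
E
```

```text
0.05 0.3 [[309. 128.]]
0.05 0.33 [[309. 106.]]
0.05 0.36 [[310.  83.]]
0.05 0.4 [[310.  51.]]
0.05 0.44 [[311.  16.]]
0.05 0.48 [[312. -22.]]
0.07 0.3 [[309. 135.]]
0.07 0.33 [[309. 113.]]
0.07 0.36 [[310.  89.]]
0.07 0.4 [[310.  56.]]
0.07 0.44 [[311.  20.]]
0.07 0.48 [[312. -19.]]
```

Emit:
{"method": "send_rows", "body": {"increments": [[[-0.06,-0.1,0],[0,0,0],0],[[-0.14,-0.24,0],[0,0,0],0],[[-0.22,-0.38,0],[0,0,0],0],[[-0.3,-0.52,0],[0,0,0],0],[[-0.38,-0.66,0],[0,0,0],0],[[-0.45,-0.78,0],[0,0,0],0],[[-0.486,-0.85,0.05],[0,0,0],0],[[-0.486,-0.85,0.15],[0,0,0],0],[[-0.486,-0.85,0.26],[0,0,0],0],[[-0.486,-0.85,0.32],[0,0,0],0]]}}

```text
clock: 5.62
eef_pos: [0.3187, 0.326, 0.1014]
eef_rot: [[0.002, 1.0, -0.0], [1.0, -0.002, -0.0], [-0.0, -0.0, -1.0]]
ft_force: [-1.0, -0.6, -2.3]
gripper_width: 0.576
```

```bash
python3 - <<'E'
from h import *
go(.32,.327,.0475,0)
for n in("scene","top"): cv2.imwrite(f"pics/{n}5.png",bot.snapshot(n))
E
```

```text
shift [0.0043 0.0055 0.2158] turn [-0.0002  0.0002 -0.0008] | at [0.3187 0.326  0.1014] t 5.6167 jaw 0.576 F [-1.  -0.6 -2.3] q [0.69 0.4  2.01 0.   0.73 0.7 ] rows>= 1.3
```

View pics/scene5.png

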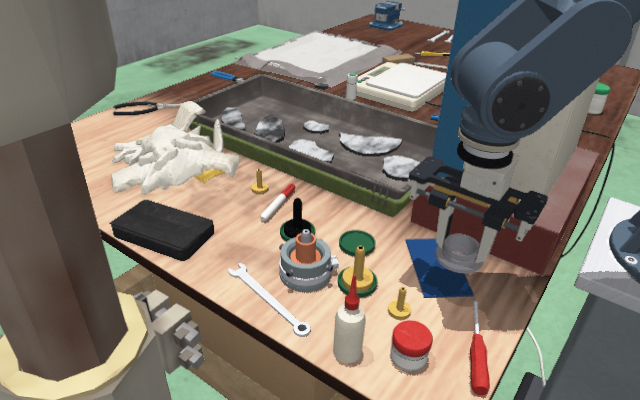

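View pics/top5.png

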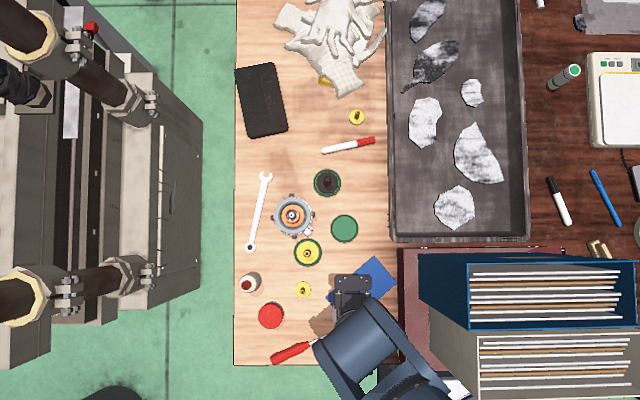

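Emit:
{"method": "send_rows", "body": {"increments": [[[-0.004,0.009,0.04],[0,0,0],0],[[-0.004,0.009,0.09],[0,0,0],0],[[-0.004,0.009,0.14],[0,0,0],0],[[-0.004,0.009,0.18],[0,0,0],0],[[-0.004,0.009,0.2],[0,0,0],0],[[-0.004,0.009,0.208],[0,0,0],0],[[-0.004,0.009,0.213],[0,0,0],0],[[-0.004,0.009,0.216],[0,0,0],0],[[-0.004,0.009,0.218],[0,0,0],0]]}}

```text
clock: 6.47
eef_pos: [0.3209, 0.3248, 0.0474]
eef_rot: [[0.002, 1.0, -0.002], [1.0, -0.002, -0.001], [-0.001, -0.002, -1.0]]
ft_force: [0.1, 0.8, -2.9]
gripper_width: 0.566
```

Emit:
{"method": "send_rows", "body": {"increments": [[[0,0,0.004],[0,0,0],0],[[0,0,0.006],[0,0,0],0],[[0,0,0.008],[0,0,0],0],[[0,0,0.008],[0,0,0],0]]}}

```text
clock: 6.8
eef_pos: [0.3211, 0.325, 0.0464]
eef_rot: [[0.002, 1.0, -0.001], [1.0, -0.002, -0.001], [-0.001, -0.001, -1.0]]
ft_force: [-3.6, -3.4, 15.6]
gripper_width: 0.575
```

Emit:
{"method": "send_rows", "body": {"increments": [[[0,0,-0.002],[0,0,0],0.85],[[0,0,-0.002],[0,0,0],0.85],[[0,0,-0.002],[0,0,0],0.85],[[0,0,-0.002],[0,0,0],0.85],[[0,0,-0.002],[0,0,0],0.85],[[0,0,-0.02],[0,0,0],0.85],[[0,0,-0.1],[0,0,0],0.85],[[0,0,-0.25],[0,0,0],0.85],[[0,0,-0.4],[0,0,0],0.85],[[0,0,-0.5],[0,0,0],0.85]]}}

```text
clock: 7.63
eef_pos: [0.3216, 0.3254, 0.1746]
eef_rot: [[0.002, 1.0, 0.0], [1.0, -0.002, 0.0], [0.0, 0.0, -1.0]]
ft_force: [1.1, 0.9, 0.5]
gripper_width: 0.848
```

```bash
python3 - <<'E'
from h import *
go(.5325,.4482,.15,0)
for n in("scene",): cv2.imwrite(f"pics/{n}6.png",bot.snapshot(n))
for t in["retainer_mid","sleeve_mid","die_steel_mid","head_mouth"]:
    print(t,[( [round(v,1) for v in d["pixel"]],round(d["conf"],2)) for d in bot.landmark_of("scene",t)])
E
```

```text
shift [0.4924 0.8429 0.099 ] turn [ 0.0002 -0.0002 -0.0008] | at [0.3216 0.3254 0.1746] t 7.6333 jaw 0.848 F [1.1 0.9 0.5] q [0.69 0.28 1.95 0.   0.91 0.69] rows>= 5.9
retainer_mid [([450.0, 277.3], 0.75)]
sleeve_mid [([304.2, 248.5], 0.94), ([355.3, 248.3], 0.23)]
die_steel_mid [([301.9, 252.0], 0.56)]
head_mouth [([304.3, 251.7], 0.73), ([453.4, 278.3], 0.7), ([436.5, 269.0], 0.66)]
```

View pics/scene6.png

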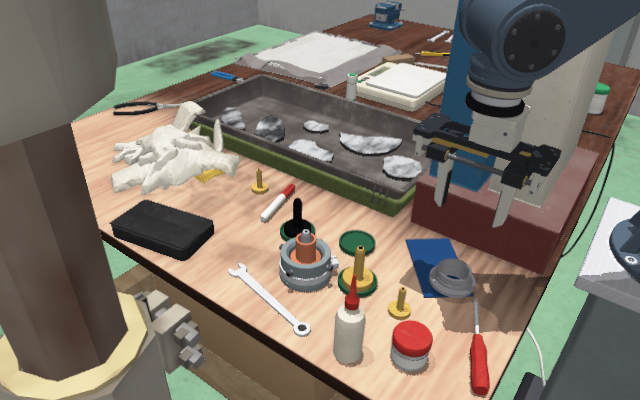

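Emit:
{"method": "send_rows", "body": {"increments": [[[0.06,0.1,-0.02],[0,0,0],0.85],[[0.14,0.24,-0.02],[0,0,0],0.85],[[0.22,0.38,-0.02],[0,0,0],0.85],[[0.3,0.52,-0.02],[0,0,0],0.85],[[0.38,0.66,-0.02],[0,0,0],0.85],[[0.45,0.77,0],[0,0,0],0.85],[[0.492,0.843,0.03],[0,0,0],0.85],[[0.492,0.843,0.1],[0,0,0],0.85],[[0.492,0.843,0.1],[0,0,0],0.85],[[0.492,0.843,0.1],[0,0,0],0.85]]}}

```text
clock: 8.72
eef_pos: [0.5307, 0.4467, 0.1428]
eef_rot: [[0.002, 1.0, -0.006], [1.0, -0.002, -0.004], [-0.004, -0.006, -1.0]]
ft_force: [0.2, -0.5, -0.0]
gripper_width: 0.851
```

```bash
python3 - <<'E'
from h import *
np.set_printoptions(precision=4,suppress=True)
go(.5325,.4482,.0795,0)
s=bot.snapshot("scene");cv2.imwrite("pics/s7.png",cv2.resize(s[150:330,230:500],None,fx=2.9,fy=2.9,interpolation=cv2.INTER_CUBIC))
print(onz("scene",(450,277.3),.0215))
E
```

```text
shift [0.0073 0.0085 0.253 ] turn [-0.0028  0.0021 -0.0009] | at [0.5307 0.4467 0.1428] t 8.7167 jaw 0.851 F [ 0.2 -0.5 -0. ] q [ 0.63  0.72  1.32 -0.    1.12  0.63] rows>= 1.5
[0.3248 0.3285 0.0215]
```

View pics/s7.png

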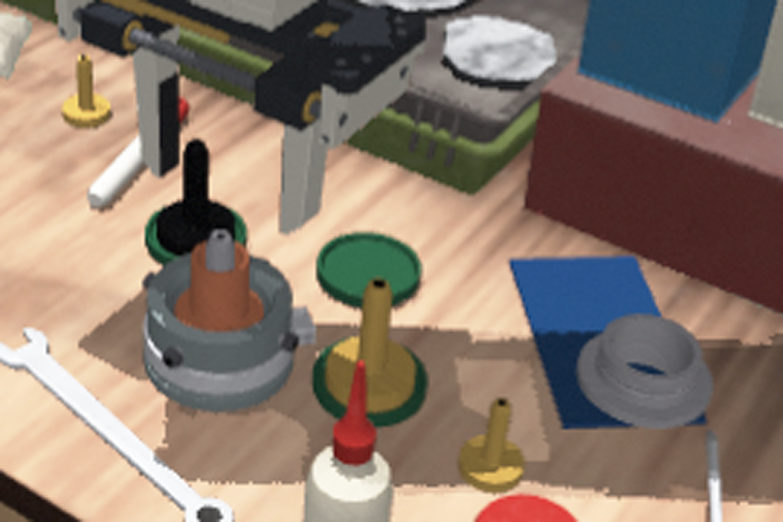

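Emit:
{"method": "send_rows", "body": {"increments": [[[0.007,0.008,0.06],[0,0,0],0.85],[[0.007,0.008,0.13],[0,0,0],0.85],[[0.007,0.008,0.2],[0,0,0],0.85],[[0.007,0.008,0.24],[0,0,0],0.8],[[0.007,0.008,0.253],[0,0,0],0.6],[[0.007,0.008,0.253],[0,0,0],0],[[0.007,0.008,0.253],[0,0,0],0],[[0.007,0.008,0.253],[0,0,0],0],[[0.007,0.008,0.253],[0,0,0],0],[[0.007,0.008,0.253],[0,0,0],0]]}}

```text
clock: 9.6
eef_pos: [0.5331, 0.4488, 0.0818]
eef_rot: [[0.002, 1.0, -0.003], [1.0, -0.002, -0.002], [-0.002, -0.003, -1.0]]
ft_force: [1.1, 0.0, -0.0]
gripper_width: 0.422
```

Emit:
{"method": "send_rows", "body": {"increments": [[[0,0,0],[0,0,0],0],[[0,0,0],[0,0,0],0],[[0,0,0],[0,0,0],0]]}}

```text
clock: 9.85
eef_pos: [0.5332, 0.4488, 0.0821]
eef_rot: [[0.002, 1.0, -0.003], [1.0, -0.002, -0.002], [-0.002, -0.003, -1.0]]
ft_force: [-1.1, -0.5, 0.6]
gripper_width: 0.337
```

Emit:
{"method": "send_rows", "body": {"increments": [[[0,0,0],[0,0,0],0],[[0,0,-0.03],[0,0,0],0],[[0,0,-0.08],[0,0,0],0],[[0,0,-0.14],[0,0,0],0],[[0,0,-0.2],[0,0,0],0],[[0,0,-0.26],[0,0,0],0],[[0,0,-0.32],[0,0,0],0],[[0,0,-0.38],[0,0,0],0],[[0,0,-0.42],[0,0,0],0],[[0,0,-0.42],[0,0,0],0]]}}

```text
clock: 10.68
eef_pos: [0.5343, 0.4496, 0.1903]
eef_rot: [[0.002, 1.0, 0.001], [1.0, -0.002, 0.0], [0.0, 0.001, -1.0]]
ft_force: [-0.3, -0.1, -2.6]
gripper_width: 0.34
```

```bash
python3 - <<'E'
from h import *
go(.385,.291,.12,0)
s=bot.snapshot("scene");cv2.imwrite("pics/s8.png",cv2.resize(s[100:330,200:500],None,fx=2.6,fy=2.6,interpolation=cv2.INTER_CUBIC))
E
```

```text
shift [-0.6358 -0.5963  0.2806] turn [ 0.0004 -0.0002 -0.0008] | at [0.5343 0.4496 0.1903] t 10.6833 jaw 0.34 F [-0.3 -0.1 -2.6] q [ 0.63  0.67  1.27 -0.    1.2   0.63] rows>= 5.5
```

View pics/s8.png

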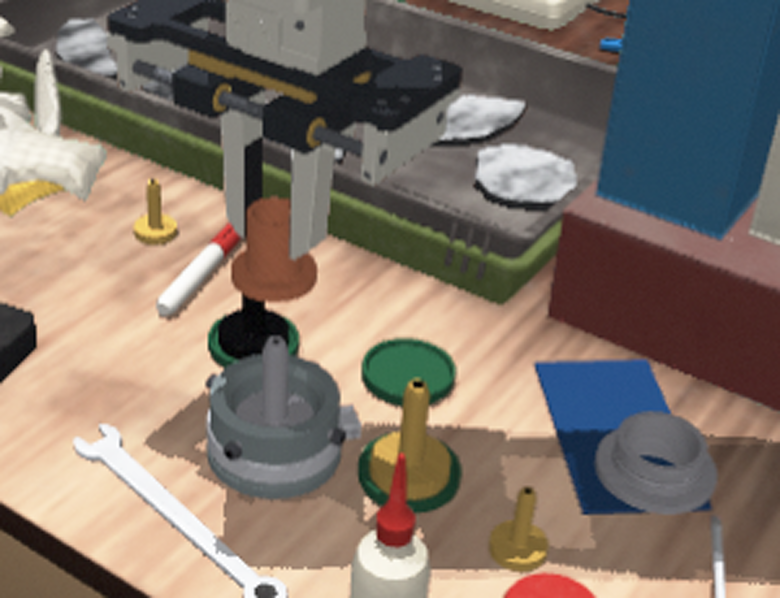

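Emit:
{"method": "send_rows", "body": {"increments": [[[-0.08,-0.07,0],[0,0,0],0],[[-0.18,-0.16,0],[0,0,0],0],[[-0.28,-0.26,0],[0,0,0],0],[[-0.39,-0.36,0],[0,0,0],0],[[-0.5,-0.46,0],[0,0,0],0],[[-0.59,-0.54,0],[0,0,0],0],[[-0.645,-0.588,0.05],[0,0,0],0],[[-0.645,-0.588,0.15],[0,0,0],0],[[-0.645,-0.588,0.24],[0,0,0],0],[[-0.645,-0.588,0.3],[0,0,0],0]]}}

```text
clock: 11.57
eef_pos: [0.3854, 0.2874, 0.1118]
eef_rot: [[0.002, 1.0, -0.003], [1.0, -0.002, -0.002], [-0.002, -0.003, -1.0]]
ft_force: [0.6, -0.5, -2.4]
gripper_width: 0.337
```

```bash
python3 - <<'E'
from h import *
go(.387,.288,.055,0)
for n in("scene","top"): cv2.imwrite(f"pics/{n}9.png",bot.snapshot(n))
E
```

```text
shift [0.0027 0.007  0.227 ] turn [-0.0013  0.0009 -0.0009] | at [0.3854 0.2874 0.1118] t 11.5667 jaw 0.337 F [ 0.6 -0.5 -2.4] q [ 0.54  0.42  1.94 -0.    0.79  0.55] rows>= 1.4
```

View pics/scene9.png

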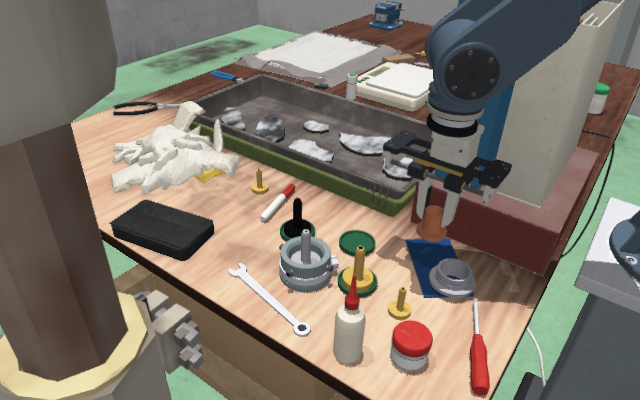

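View pics/top9.png

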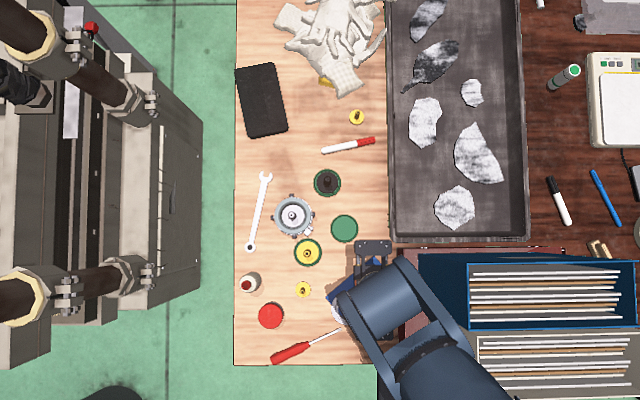

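Emit:
{"method": "send_rows", "body": {"increments": [[[0.003,0.007,0.05],[0,0,0],0],[[0.003,0.007,0.11],[0,0,0],0],[[0.003,0.007,0.16],[0,0,0],0],[[0.003,0.007,0.2],[0,0,0],0],[[0.003,0.007,0.218],[0,0,0],0],[[0.003,0.007,0.224],[0,0,0],0],[[0.003,0.007,0.228],[0,0,0],0],[[0.003,0.007,0.23],[0,0,0],0]]}}

```text
clock: 12.33
eef_pos: [0.3867, 0.288, 0.0545]
eef_rot: [[0.002, 1.0, -0.005], [1.0, -0.002, -0.003], [-0.003, -0.005, -1.0]]
ft_force: [-1.2, -1.4, 3.2]
gripper_width: 0.336
```

Touching already (+3 N against −2.5 N hanging). Press a hair further, then release.

Emit:
{"method": "send_rows", "body": {"increments": [[[0,0,0.003],[0,0,0],0],[[0,0,0.004],[0,0,0],0],[[0,0,0.004],[0,0,0],0]]}}

```text
clock: 12.58
eef_pos: [0.3868, 0.2881, 0.0542]
eef_rot: [[0.002, 1.0, -0.004], [1.0, -0.002, -0.003], [-0.003, -0.004, -1.0]]
ft_force: [-2.8, -1.5, 6.5]
gripper_width: 0.333
```

Emit:
{"method": "send_rows", "body": {"increments": [[[0,0,0],[0,0,0],0.6],[[0,0,0],[0,0,0],0.6],[[0,0,0],[0,0,0],0.6],[[0,0,0],[0,0,0],0.6],[[0,0,-0.02],[0,0,0],0.6],[[0,0,-0.08],[0,0,0],0.6],[[0,0,-0.2],[0,0,0],0.6],[[0,0,-0.35],[0,0,0],0.6],[[0,0,-0.48],[0,0,0],0.6],[[0,0,-0.52],[0,0,0],0.6]]}}

```text
clock: 13.42
eef_pos: [0.3887, 0.2894, 0.1889]
eef_rot: [[0.002, 1.0, 0.001], [1.0, -0.002, 0.001], [0.001, 0.001, -1.0]]
ft_force: [-0.1, -0.4, 1.1]
gripper_width: 0.6
```

```bash
python3 - <<'E'
from h import *
np.set_printoptions(precision=4,suppress=True)
go(.5325,.4485,.16,0)
s=bot.snapshot("scene");cv2.imwrite("pics/s10.png",cv2.resize(s[190:330,250:510],None,fx=3,fy=3,interpolation=cv2.INTER_CUBIC))
t=bot.snapshot("top");cv2.imwrite("pics/t10.png",cv2.resize(t[190:270,265:365],None,fx=7,fy=7,interpolation=cv2.INTER_CUBIC))
for c in("scene","top"):
  for k in["retainer_mid","sleeve_mid","mat","head_mouth"]:
    print(c,k,[( [round(v,1) for v in d["pixel"]],round(d["conf"],2)) for d in bot.landmark_of(c,k)])
E
```

```text
shift [0.6374 0.5739 0.1165] turn [ 0.0005 -0.0003 -0.0008] | at [0.3887 0.2894 0.1889] t 13.4167 jaw 0.6 F [-0.1 -0.4  1.1] q [ 0.54  0.3   1.87 -0.    0.96  0.55] rows>= 5.2
scene retainer_mid [([452.3, 277.4], 0.8), ([357.7, 262.0], 0.59)]
scene sleeve_mid [([425.6, 245.3], 0.9)]
scene mat [([434.6, 268.5], 0.58)]
scene head_mouth [([304.6, 250.6], 0.98)]
top retainer_mid [([345.8, 305.7], 0.66)]
top sleeve_mid [([365.1, 279.0], 0.44)]
top mat [([360.9, 291.7], 0.73), ([363.9, 278.6], 0.16)]
top head_mouth [([292.5, 216.3], 0.68)]
```

View pics/s10.png

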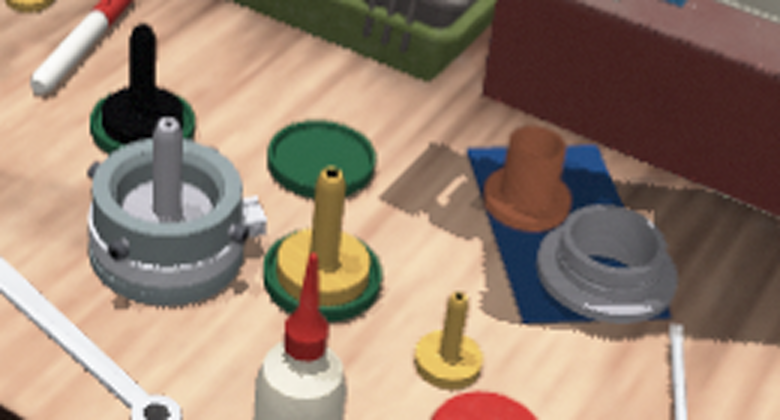

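View pics/t10.png

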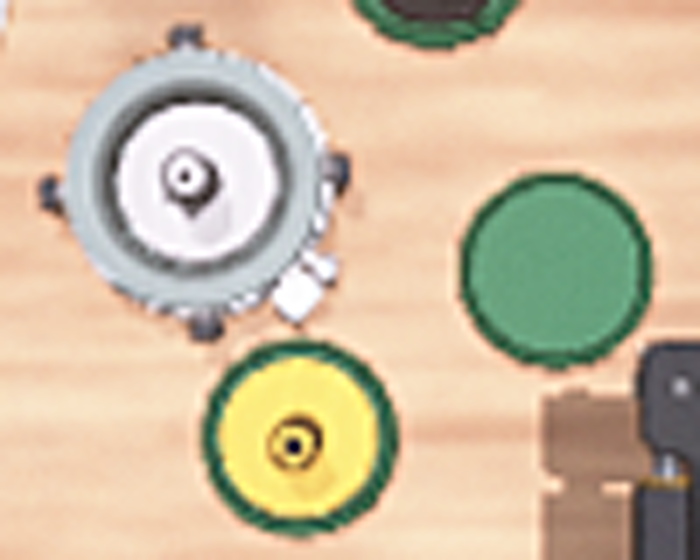

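```bash
python3 - <<'E'
from h import *
np.set_printoptions(precision=4,suppress=True)
f=lambda x,y:(x/7+265-.43,y/7+190-.43)
print("head",onz("top",f(195,180),.05),"tip",onz("top",f(187,177),.092),"fl",onz("top",f(200,182.5),.032))
print("brass tip",onz("top",f(295,445),.079),"fl",onz("top",f(301,437),.019),"free",onz("top",f(557,270),.012))
so=lambda x,y:(x/3+250-.33,y/3+190-.33)
print("sc head",onz("scene",so(168,190),.05),"tip",onz("scene",so(168,124),.092),"brass",onz("scene",so(331,173),.079),"free",onz("scene",so(322,159),.012))
M=np.array([.3595,.295]);
for n,p,q,z in(("ring",(452.3,277.4),(345.8,305.7),.0215),("slv",(425.6,245.3),(365.1,279),.027)):
  for c,u in(("scene",p),("top",q)):
    P=onz(c,u,z)[:2];d=P-M;print(n,c,P,"xm",d@[-.627,.779],"ym",d@[.779,.627])
E
```

```text
head [0.5323 0.449  0.05  ] tip [0.5316 0.4489 0.092 ] fl [0.5322 0.4484 0.032 ]
brass tip [0.4487 0.4165 0.079 ] fl [0.4488 0.4164 0.019 ] free [0.5029 0.3312 0.012 ]
sc head [0.5307 0.4518 0.05  ] tip [0.5339 0.4485 0.092 ] brass [0.4507 0.4158 0.079 ] free [0.5013 0.3355 0.012 ]
ring scene [0.3216 0.3264] xm 0.048199306719247825 ym -0.009836867700597197
ring top [0.3262 0.3299] xm 0.04811301214718416 ym -0.00405605246558588
slv scene [0.3919 0.2836] xm -0.029195029098559852 ym 0.018086318892574473
slv top [0.3866 0.2855] xm -0.024382097440580276 ym 0.01512953082187842
```

Emit:
{"method": "send_rows", "body": {"increments": [[[0.08,0.07,0],[0,0,0],0.6],[[0.18,0.16,0],[0,0,0],0.6],[[0.28,0.25,0],[0,0,0],0.6],[[0.39,0.35,0],[0,0,0],0.6],[[0.5,0.45,0],[0,0,0],0.6],[[0.58,0.52,0],[0,0,0],0.6],[[0.637,0.574,0.03],[0,0,0],0.6],[[0.637,0.574,0.1],[0,0,0],0.6],[[0.637,0.574,0.1],[0,0,0],0.6],[[0.637,0.574,0.1],[0,0,0],0.6]]}}

```text
clock: 14.75
eef_pos: [0.5301, 0.4467, 0.1555]
eef_rot: [[0.002, 1.0, -0.008], [1.0, -0.002, -0.005], [-0.005, -0.008, -1.0]]
ft_force: [0.1, 0.9, 0.9]
gripper_width: 0.597
```

```bash
python3 - <<'E'
from h import *
go(.5325,.4485,.081,0)
E
```

```text
shift [0.0089 0.0122 0.2979] turn [-0.0039  0.0026 -0.0008] | at [0.5301 0.4467 0.1555] t 14.75 jaw 0.597 F [0.1 0.9 0.9] q [0.63 0.7  1.31 0.   1.14 0.63] rows>= 1.8
```

Emit:
{"method": "send_rows", "body": {"increments": [[[0.008,0.009,0.06],[-0.003,0.002,0],0.6],[[0.008,0.009,0.13],[-0.003,0.002,0],0.6],[[0.008,0.009,0.2],[-0.003,0.002,0],0.6],[[0.008,0.009,0.26],[-0.003,0.002,0],0.6],[[0.008,0.009,0.298],[-0.003,0.002,0],0.6],[[0.008,0.009,0.298],[-0.003,0.002,0],0.6],[[0.008,0.009,0.298],[-0.003,0.002,0],0.6]]}}

```text
clock: 15.33
eef_pos: [0.5317, 0.4483, 0.0813]
eef_rot: [[0.002, 1.0, -0.002], [1.0, -0.002, -0.001], [-0.001, -0.002, -1.0]]
ft_force: [0.6, -0.5, 0.5]
gripper_width: 0.598
```

```bash
python3 - <<'E'
from h import *
go(.5325,.4485,.081,0)
s=bot.snapshot("scene");cv2.imwrite("pics/s11.png",cv2.resize(s[140:330,230:430],None,fx=3,fy=3,interpolation=cv2.INTER_CUBIC))
E
```

```text
shift [0.0009 0.003  0.0014] turn [-0.0009  0.0006 -0.0009] | at [0.5317 0.4483 0.0813] t 15.3333 jaw 0.598 F [ 0.6 -0.5  0.5] q [0.63 0.79 1.34 0.   1.01 0.64] rows>= 0.0
```

View pics/s11.png

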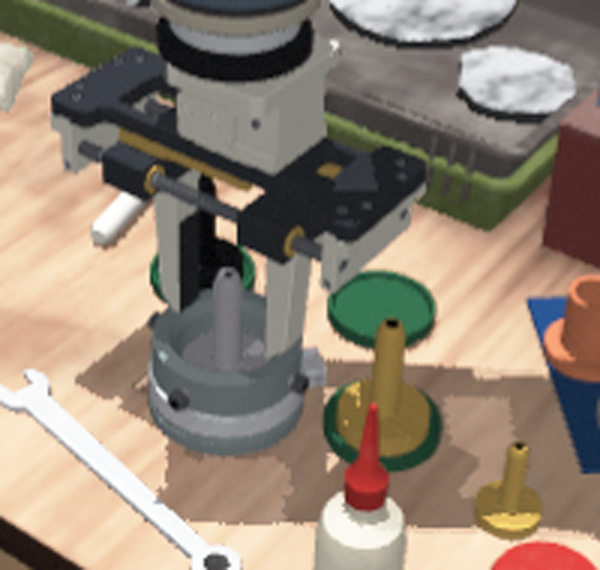

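Emit:
{"method": "send_rows", "body": {"increments": [[[0,0.003,0],[0,0,0],0],[[0,0.003,0],[0,0,0],0],[[0,0.003,0],[0,0,0],0],[[0,0.003,0],[0,0,0],0],[[0,0.003,0],[0,0,0],0],[[0,0.003,0],[0,0,0],0],[[0,0.003,0],[0,0,0],0],[[0,0.003,0],[0,0,0],0],[[0,0.003,0],[0,0,0],0],[[0,0.003,0],[0,0,0],0]]}}

```text
clock: 16.22
eef_pos: [0.5328, 0.4486, 0.082]
eef_rot: [[0.002, 1.0, -0.001], [1.0, -0.002, -0.001], [-0.001, -0.001, -1.0]]
ft_force: [-0.7, -0.3, 0.7]
gripper_width: 0.166
```

Emit:
{"method": "send_rows", "body": {"increments": [[[0,0,0],[0,0,0],0],[[0,0,0],[0,0,0],0],[[0,0,0],[0,0,0],0]]}}

```text
clock: 16.47
eef_pos: [0.5328, 0.4485, 0.082]
eef_rot: [[0.002, 1.0, -0.001], [1.0, -0.002, -0.001], [-0.001, -0.001, -1.0]]
ft_force: [0.5, -0.3, 0.2]
gripper_width: 0.17
```

Emit:
{"method": "send_rows", "body": {"increments": [[[0,0,-0.03],[0,0,0],0],[[0,0,-0.08],[0,0,0],0],[[0,0,-0.14],[0,0,0],0],[[0,0,-0.2],[0,0,0],0],[[0,0,-0.26],[0,0,0],0],[[0,0,-0.3],[0,0,0],0],[[0,0,-0.3],[0,0,0],0],[[0,0,-0.3],[0,0,0],0]]}}

```text
clock: 17.13
eef_pos: [0.5329, 0.4486, 0.1575]
eef_rot: [[0.002, 1.0, -0.0], [1.0, -0.002, -0.0], [-0.0, -0.0, -1.0]]
ft_force: [0.1, 0.8, -3.6]
gripper_width: 0.16
```

```bash
python3 - <<'E'
from h import *
go(.5025,.3325,.11,0)
s=bot.snapshot("scene");cv2.imwrite("pics/s12.png",cv2.resize(s[100:330,230:430],None,fx=2.6,fy=2.6,interpolation=cv2.INTER_CUBIC))
E
```

```text
shift [-0.4646 -0.1209  0.1901] turn [-0.0002  0.0001 -0.0009] | at [0.5329 0.4486 0.1575] t 17.1333 jaw 0.16 F [ 0.1  0.8 -3.6] q [0.63 0.7  1.3  0.   1.14 0.63] rows>= 3.1
```

View pics/s12.png

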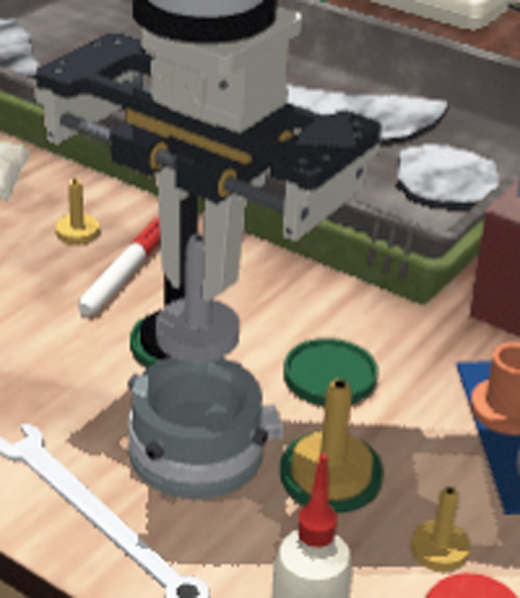

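Emit:
{"method": "send_rows", "body": {"increments": [[[-0.06,-0.015,0],[0,0,0],0],[[-0.15,-0.04,0],[0,0,0],0],[[-0.25,-0.065,0],[0,0,0],0],[[-0.35,-0.09,0],[0,0,0],0],[[-0.43,-0.11,0],[0,0,0],0],[[-0.467,-0.12,0.04],[0,0,0],0],[[-0.467,-0.12,0.12],[0,0,0],0],[[-0.467,-0.12,0.19],[0,0,0],0],[[-0.467,-0.12,0.22],[0,0,0],0],[[-0.467,-0.12,0.22],[0,0,0],0]]}}

```text
clock: 18.02
eef_pos: [0.5012, 0.331, 0.0994]
eef_rot: [[0.002, 1.0, -0.005], [1.0, -0.002, -0.003], [-0.003, -0.005, -1.0]]
ft_force: [0.4, 0.1, -1.8]
gripper_width: 0.167
```

```bash
python3 - <<'E'
from h import *
go(.5027,.332,.0695,0)
s=bot.snapshot("scene");cv2.imwrite("pics/s13.png",cv2.resize(s[130:300,270:450],None,fx=3.3,fy=3.3,interpolation=cv2.INTER_CUBIC))
E
```

```text
shift [0.0044 0.0067 0.1195] turn [-0.0026  0.0015 -0.0009] | at [0.5012 0.331  0.0994] t 18.0167 jaw 0.167 F [ 0.4  0.1 -1.8] q [ 0.51  0.62  1.62 -0.    0.91  0.51] rows>= 0.7
```

View pics/s13.png

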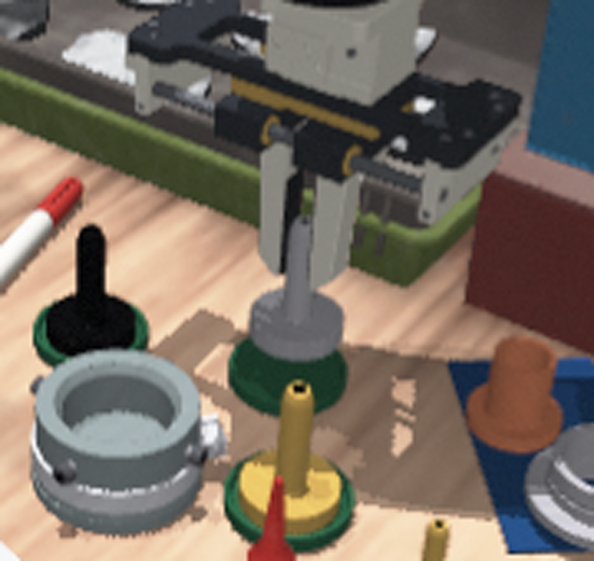

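Emit:
{"method": "send_rows", "body": {"increments": [[[0.004,0.006,0.03],[-0.002,0.001,0],0],[[0.004,0.006,0.065],[-0.002,0.001,0],0],[[0.004,0.006,0.09],[-0.002,0.001,0],0],[[0.004,0.006,0.105],[-0.002,0.001,0],0],[[0.004,0.006,0.113],[-0.002,0.001,0],0],[[0.004,0.006,0.118],[-0.002,0.001,0],0],[[0.004,0.006,0.121],[-0.002,0.001,0],0],[[0.004,0.006,0.124],[-0.002,0.001,0],0]]}}

```text
clock: 18.73
eef_pos: [0.5034, 0.3324, 0.07]
eef_rot: [[0.002, 1.0, 0.001], [1.0, -0.002, 0.0], [0.0, 0.001, -1.0]]
ft_force: [0.5, 0.1, -3.0]
gripper_width: 0.168
```

Still hanging freely; ease down to contact.

Emit:
{"method": "send_rows", "body": {"increments": [[[0,0,0.003],[0,0,0],0],[[0,0,0.006],[0,0,0],0],[[0,0,0.008],[0,0,0],0],[[0,0,0.009],[0,0,0],0]]}}

```text
clock: 19.07
eef_pos: [0.5037, 0.3327, 0.0686]
eef_rot: [[0.002, 1.0, 0.002], [1.0, -0.002, 0.001], [0.001, 0.002, -1.0]]
ft_force: [-1.9, -1.8, 7.7]
gripper_width: 0.168
```

```bash
python3 - <<'E'
from h import *
go(.5027,.332,.0695,0)
s=bot.snapshot("scene");cv2.imwrite("pics/s14.png",cv2.resize(s[150:300,290:450],None,fx=3.6,fy=3.6,interpolation=cv2.INTER_CUBIC))
E
```

```text
shift [-0.0027 -0.0041 -0.0035] turn [ 0.0009 -0.0003 -0.0008] | at [0.5037 0.3327 0.0686] t 19.0667 jaw 0.168 F [-1.9 -1.8  7.7] q [ 0.51  0.67  1.63 -0.    0.84  0.51] rows>= 0.0
```

View pics/s14.png

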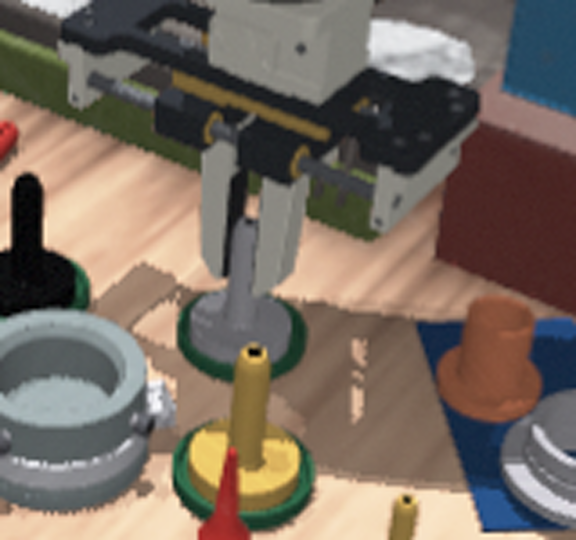

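Emit:
{"method": "send_rows", "body": {"increments": [[[0,0,-0.003],[0,0,0],0.45],[[0,0,-0.003],[0,0,0],0.45],[[0,0,-0.003],[0,0,0],0.45],[[0,0,-0.003],[0,0,0],0.45],[[0,0,-0.003],[0,0,0],0.45],[[0,0,-0.04],[0,0,0],0.45],[[0,0,-0.14],[0,0,0],0.45],[[0,0,-0.26],[0,0,0],0.45],[[0,0,-0.38],[0,0,0],0.45],[[0,0,-0.4],[0,0,0],0.45]]}}

```text
clock: 19.95
eef_pos: [0.5053, 0.3336, 0.1743]
eef_rot: [[0.002, 1.0, 0.008], [1.0, -0.002, 0.004], [0.004, 0.008, -1.0]]
ft_force: [0.2, -0.2, 0.9]
gripper_width: 0.448
```

```bash
python3 - <<'E'
from h import *
go(.4492,.4166,.13,0)
s=bot.snapshot("scene");cv2.imwrite("pics/s15.png",cv2.resize(s[150:300,270:450],None,fx=3.6,fy=3.6,interpolation=cv2.INTER_CUBIC))
E
```

```text
shift [ 0.3307 -0.2263  0.1768] turn [ 0.004  -0.0021 -0.0008] | at [0.5053 0.3336 0.1743] t 19.95 jaw 0.448 F [ 0.2 -0.2  0.9] q [ 0.51  0.52  1.57 -0.    1.04  0.51] rows>= 2.6
```

View pics/s15.png

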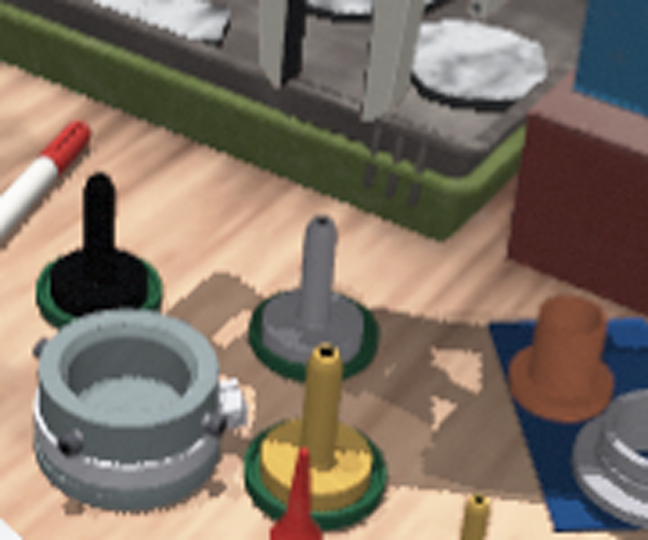

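Emit:
{"method": "send_rows", "body": {"increments": [[[0.05,-0.035,0],[0.002,-0.001,0],0.45],[[0.13,-0.09,0],[0.004,-0.002,0],0.45],[[0.22,-0.15,0],[0.004,-0.002,0],0.45],[[0.3,-0.2,0.02],[0.004,-0.002,0],0.45],[[0.331,-0.226,0.08],[0.004,-0.002,0],0.45],[[0.331,-0.226,0.15],[0.004,-0.002,0],0.45],[[0.331,-0.226,0.177],[0.004,-0.002,0],0.45],[[0.331,-0.226,0.177],[0.004,-0.002,0],0.45],[[0.331,-0.226,0.177],[0.004,-0.002,0],0.45]]}}

```text
clock: 20.75
eef_pos: [0.4491, 0.4161, 0.1285]
eef_rot: [[0.002, 1.0, -0.002], [1.0, -0.002, -0.001], [-0.001, -0.002, -1.0]]
ft_force: [-0.1, -0.0, 0.4]
gripper_width: 0.445
```

```bash
python3 - <<'E'
from h import *
go(.4492,.4166,.08,0)
s=bot.snapshot("scene");cv2.imwrite("pics/s16.png",cv2.resize(s[120:300,270:450],None,fx=3.3,fy=3.3,interpolation=cv2.INTER_CUBIC))
E
```

```text
shift [0.0023 0.0008 0.194 ] turn [-0.0007  0.0004 -0.001 ] | at [0.4491 0.4161 0.1285] t 20.75 jaw 0.445 F [-0.1 -0.   0.4] q [0.67 0.59 1.58 0.   0.97 0.67] rows>= 1.2
```

View pics/s16.png

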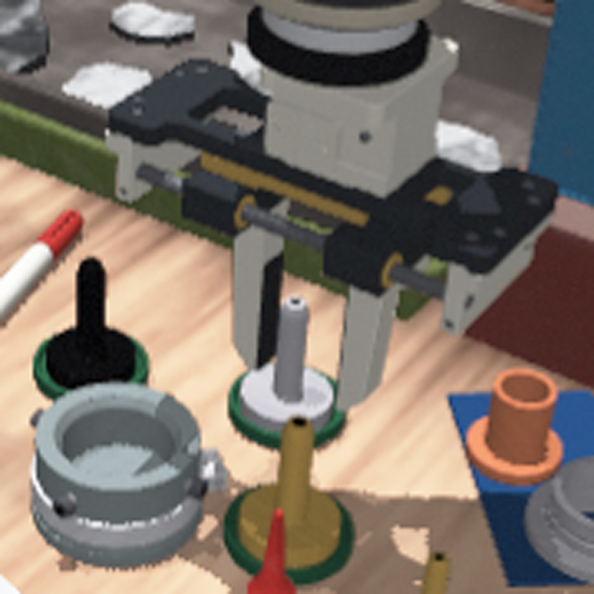

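Aligned over the brass die (its tip at about (359,247)). Down and grip.

Emit:
{"method": "send_rows", "body": {"increments": [[[0.002,0,0.04],[0,0,0],0.45],[[0.002,0,0.09],[0,0,0],0.45],[[0.002,0,0.14],[0,0,0],0.45],[[0.002,0,0.18],[0,0,0],0.45],[[0.002,0,0.194],[0,0,0],0.45],[[0.002,0,0.194],[0,0,0],0.45],[[0.002,0,0.194],[0,0,0],0.2],[[0.002,0,0.194],[0,0,0],0],[[0.002,0,0.194],[0,0,0],0],[[0.002,0,0.194],[0,0,0],0]]}}

```text
clock: 21.63
eef_pos: [0.4495, 0.4169, 0.0811]
eef_rot: [[0.002, 1.0, 0.0], [1.0, -0.002, 0.0], [0.0, 0.0, -1.0]]
ft_force: [0.7, -0.0, -0.4]
gripper_width: 0.212
```

Emit:
{"method": "send_rows", "body": {"increments": [[[0,0,0],[0,0,0],0],[[0,0,0],[0,0,0],0],[[0,0,0],[0,0,0],0],[[0,0,0],[0,0,0],0],[[0,0,0],[0,0,0],0],[[0,0,0],[0,0,0],0]]}}

```text
clock: 22.13
eef_pos: [0.4496, 0.417, 0.0812]
eef_rot: [[0.002, 1.0, 0.0], [1.0, -0.002, 0.001], [0.001, 0.0, -1.0]]
ft_force: [-1.1, -0.4, 1.8]
gripper_width: 0.163
```

```bash
python3 - <<'E'
from h import *
go(.4492,.4166,.08,0)
s=bot.snapshot("scene");cv2.imwrite("pics/s17.png",cv2.resize(s[150:300,290:450],None,fx=3.6,fy=3.6,interpolation=cv2.INTER_CUBIC))
E
```

```text
shift [-0.0015 -0.0015  0.0048] turn [ 0.0001 -0.0002 -0.0011] | at [0.4496 0.417  0.0812] t 22.1333 jaw 0.163 F [-1.1 -0.4  1.8] q [0.67 0.66 1.6  0.   0.88 0.67] rows>= 0.0
```

View pics/s17.png

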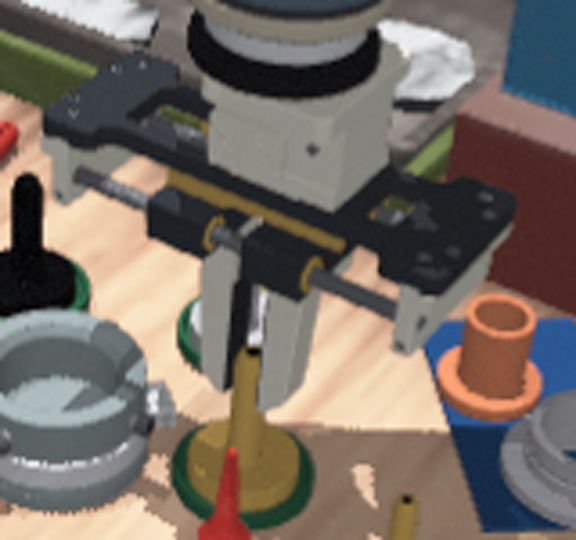

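Emit:
{"method": "send_rows", "body": {"increments": [[[0,0,-0.03],[0,0,0],0],[[0,0,-0.08],[0,0,0],0],[[0,0,-0.14],[0,0,0],0],[[0,0,-0.2],[0,0,0],0],[[0,0,-0.26],[0,0,0],0],[[0,0,-0.31],[0,0,0],0],[[0,0,-0.31],[0,0,0],0],[[0,0,-0.31],[0,0,0],0]]}}

```text
clock: 22.85
eef_pos: [0.4497, 0.417, 0.1594]
eef_rot: [[0.002, 1.0, 0.001], [1.0, -0.002, 0.001], [0.001, 0.001, -1.0]]
ft_force: [-1.1, -0.5, -1.9]
gripper_width: 0.16
```

```bash
python3 - <<'E'
from h import *
go(.5328,.4488,.15,0)
s=bot.snapshot("scene");cv2.imwrite("pics/s18.png",cv2.resize(s[100:300,270:450],None,fx=3,fy=3,interpolation=cv2.INTER_CUBIC))
E
```

```text
shift [0.1277 0.3319 0.0382] turn [ 0.0006 -0.0006 -0.0011] | at [0.4497 0.417  0.1594] t 22.85 jaw 0.16 F [-1.1 -0.5 -1.9] q [0.67 0.56 1.56 0.   1.03 0.67] rows>= 2.1
```

View pics/s18.png

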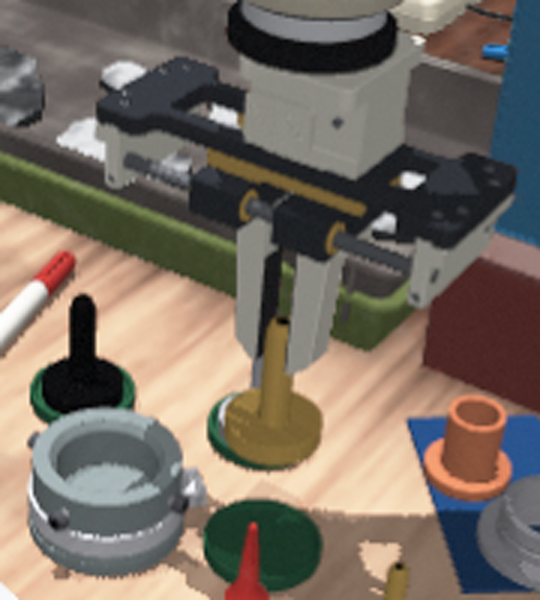

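Emit:
{"method": "send_rows", "body": {"increments": [[[0.02,0.05,0],[0,0,0],0],[[0.05,0.13,0],[0,0,0],0],[[0.08,0.21,0],[0,0,0],0],[[0.11,0.28,0],[0,0,0],0],[[0.129,0.332,0.01],[0,0,0],0],[[0.129,0.332,0.03],[0,0,0],0],[[0.129,0.332,0.04],[0,0,0],0],[[0.129,0.332,0.04],[0,0,0],0],[[0.129,0.332,0.04],[0,0,0],0]]}}

```text
clock: 23.65
eef_pos: [0.5315, 0.4485, 0.1479]
eef_rot: [[0.002, 1.0, -0.001], [1.0, -0.002, -0.001], [-0.001, -0.001, -1.0]]
ft_force: [-0.9, -0.6, -1.2]
gripper_width: 0.163
```

```bash
python3 - <<'E'
from h import *
go(.5328,.449,.0942,0)
s=bot.snapshot("scene");cv2.imwrite("pics/s19.png",cv2.resize(s[130:300,230:400],None,fx=3.4,fy=3.4,interpolation=cv2.INTER_CUBIC))
E
```

```text
shift [0.0021 0.0056 0.2147] turn [-0.0007  0.0003 -0.0009] | at [0.5315 0.4485 0.1479] t 23.65 jaw 0.163 F [-0.9 -0.6 -1.2] q [0.63 0.71 1.31 0.   1.12 0.64] rows>= 1.3
```

View pics/s19.png

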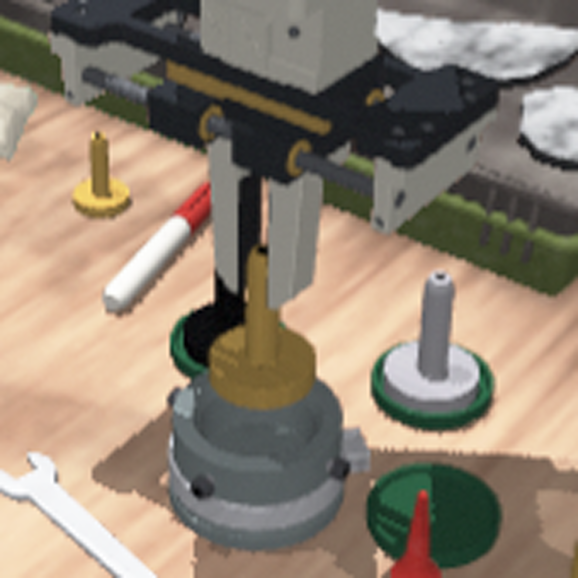

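Centred; go down slowly, first just into the mouth.

Emit:
{"method": "send_rows", "body": {"increments": [[[0.002,0.005,0.03],[0,0,0],0],[[0.002,0.005,0.06],[0,0,0],0],[[0.002,0.005,0.085],[0,0,0],0],[[0.002,0.005,0.105],[0,0,0],0],[[0.002,0.005,0.12],[0,0,0],0],[[0.002,0.005,0.135],[0,0,0],0],[[0.002,0.005,0.15],[0,0,0],0],[[0.002,0.005,0.165],[0,0,0],0]]}}

```text
clock: 24.37
eef_pos: [0.533, 0.4492, 0.1069]
eef_rot: [[0.002, 1.0, -0.0], [1.0, -0.002, 0.0], [0.0, -0.0, -1.0]]
ft_force: [-0.2, 0.6, -2.0]
gripper_width: 0.163
```

Emit:
{"method": "send_rows", "body": {"increments": [[[0,0,0.015],[0,0,0],0],[[0,0,0.03],[0,0,0],0],[[0,0,0.042],[0,0,0],0],[[0,0,0.049],[0,0,0],0],[[0,0,0.053],[0,0,0],0],[[0,0,0.056],[0,0,0],0]]}}

```text
clock: 24.87
eef_pos: [0.5332, 0.4495, 0.0939]
eef_rot: [[0.002, 1.0, 0.0], [1.0, -0.002, 0.001], [0.001, 0.0, -1.0]]
ft_force: [-3.0, -1.4, 9.2]
gripper_width: 0.165
```

Emit:
{"method": "send_rows", "body": {"increments": [[[0,0,-0.003],[0,0,0],0.55],[[0,0,-0.003],[0,0,0],0.55],[[0,0,-0.003],[0,0,0],0.55],[[0,0,-0.003],[0,0,0],0.55],[[0,0,-0.003],[0,0,0],0.55],[[0,0,-0.03],[0,0,0],0.6],[[0,0,-0.12],[0,0,0],0.6],[[0,0,-0.24],[0,0,0],0.6],[[0,0,-0.32],[0,0,0],0.6],[[0,0,-0.32],[0,0,0],0.6]]}}

```text
clock: 25.7
eef_pos: [0.5348, 0.4506, 0.1795]
eef_rot: [[0.002, 1.0, 0.006], [1.0, -0.002, 0.005], [0.005, 0.006, -1.0]]
ft_force: [-0.2, 0.1, 1.0]
gripper_width: 0.6
```

```bash
python3 - <<'E'
from h import *
go(.3868,.2878,.13,0)
s=bot.snapshot("scene");cv2.imwrite("pics/s20.png",cv2.resize(s[150:300,250:490],None,fx=3.3,fy=3.3,interpolation=cv2.INTER_CUBIC))
E
```

```text
shift [-0.6535 -0.5918  0.1908] turn [ 0.003  -0.0025 -0.0009] | at [0.5348 0.4506 0.1795] t 25.7 jaw 0.6 F [-0.2  0.1  1. ] q [0.63 0.68 1.28 0.   1.17 0.64] rows>= 5.4
```

View pics/s20.png

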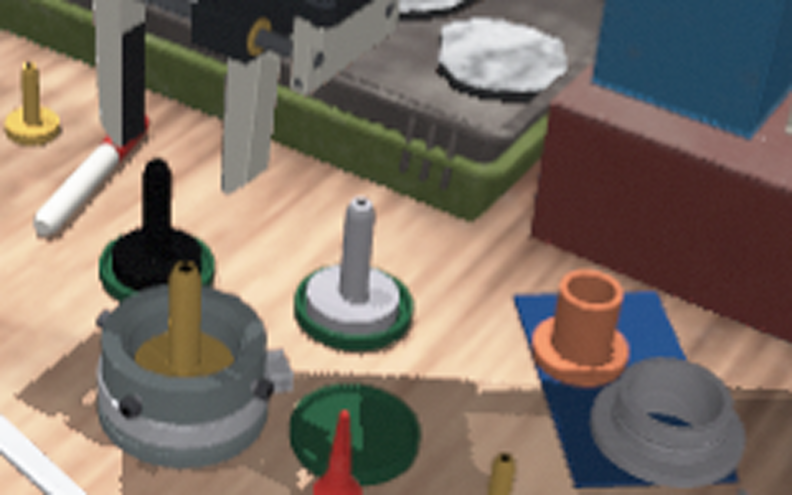

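Emit:
{"method": "send_rows", "body": {"increments": [[[-0.08,-0.07,0],[0.003,-0.002,0],0.6],[[-0.18,-0.16,0],[0.003,-0.002,0],0.6],[[-0.28,-0.26,0],[0.003,-0.002,0],0.6],[[-0.39,-0.36,0],[0.003,-0.002,0],0.6],[[-0.5,-0.46,0],[0.003,-0.002,0],0.6],[[-0.6,-0.54,0.02],[0.003,-0.002,0],0.6],[[-0.653,-0.592,0.08],[0.003,-0.002,0],0.6],[[-0.653,-0.592,0.15],[0.003,-0.002,0],0.6],[[-0.653,-0.592,0.19],[0.003,-0.002,0],0.6],[[-0.653,-0.592,0.19],[0.003,-0.002,0],0.6]]}}

```text
clock: 26.58
eef_pos: [0.3851, 0.2868, 0.1262]
eef_rot: [[0.002, 1.0, -0.005], [1.0, -0.002, -0.003], [-0.003, -0.005, -1.0]]
ft_force: [0.3, -0.1, -0.4]
gripper_width: 0.602
```

```bash
python3 - <<'E'
from h import *
go(.3868,.2880,.0545,0)
print(onz("scene",(428.5,237),.05))
s=bot.snapshot("scene");cv2.imwrite("pics/s21.png",cv2.resize(s[130:310,350:530],None,fx=3.3,fy=3.3,interpolation=cv2.INTER_CUBIC))
E
```

```text
shift [0.0057 0.0084 0.2869] turn [-0.0026  0.0012 -0.001 ] | at [0.3851 0.2868 0.1262] t 26.5833 jaw 0.602 F [ 0.3 -0.1 -0.4] q [0.54 0.4  1.93 0.   0.82 0.54] rows>= 1.7
[0.38819614 0.28766065 0.05      ]
```

View pics/s21.png

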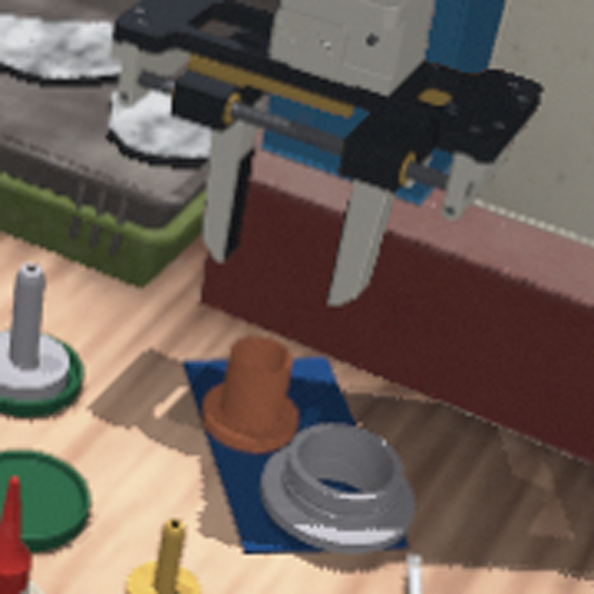

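Emit:
{"method": "send_rows", "body": {"increments": [[[0.004,0.006,0.06],[-0.002,0.001,0],0.6],[[0.004,0.006,0.13],[-0.002,0.001,0],0.6],[[0.004,0.006,0.2],[-0.002,0.001,0],0.6],[[0.004,0.006,0.26],[-0.002,0.001,0],0.6],[[0.004,0.006,0.285],[-0.002,0.001,0],0.6],[[0.004,0.006,0.285],[-0.002,0.001,0],0.6],[[0.004,0.006,0.285],[-0.002,0.001,0],0.3],[[0.004,0.006,0.285],[-0.002,0.001,0],0],[[0.004,0.006,0.285],[-0.002,0.001,0],0],[[0.004,0.006,0.285],[-0.002,0.001,0],0]]}}

```text
clock: 27.47
eef_pos: [0.3873, 0.2883, 0.0567]
eef_rot: [[0.002, 1.0, 0.001], [1.0, -0.002, 0.001], [0.001, 0.001, -1.0]]
ft_force: [-1.1, -0.1, 1.6]
gripper_width: 0.362
```

Emit:
{"method": "send_rows", "body": {"increments": [[[0,0,0],[0,0,0],0],[[0,0,0],[0,0,0],0],[[0,0,0],[0,0,0],0],[[0,0,0],[0,0,0],0],[[0,0,0],[0,0,0],0]]}}

```text
clock: 27.88
eef_pos: [0.3874, 0.2884, 0.0568]
eef_rot: [[0.002, 1.0, 0.001], [1.0, -0.002, 0.001], [0.001, 0.001, -1.0]]
ft_force: [0.1, -0.3, -0.7]
gripper_width: 0.334
```

Emit:
{"method": "send_rows", "body": {"increments": [[[0,0,-0.03],[0,0,0],0],[[0,0,-0.09],[0,0,0],0],[[0,0,-0.17],[0,0,0],0],[[0,0,-0.26],[0,0,0],0],[[0,0,-0.35],[0,0,0],0],[[0,0,-0.44],[0,0,0],0],[[0,0,-0.53],[0,0,0],0],[[0,0,-0.56],[0,0,0],0],[[0,0,-0.56],[0,0,0],0],[[0,0,-0.56],[0,0,0],0]]}}

```text
clock: 28.72
eef_pos: [0.3869, 0.2881, 0.1963]
eef_rot: [[0.002, 1.0, 0.001], [1.0, -0.002, 0.001], [0.001, 0.001, -1.0]]
ft_force: [-0.1, 0.2, -3.4]
gripper_width: 0.335
```

```bash
python3 - <<'E'
from h import *
go(.5335,.449,.17,0)
E
```

```text
shift [0.6447 0.585  0.1062] turn [ 0.0004 -0.0004 -0.0009] | at [0.3869 0.2881 0.1963] t 28.7167 jaw 0.335 F [-0.1  0.2 -3.4] q [0.54 0.29 1.87 0.   0.98 0.54] rows>= 5.3
```

Emit:
{"method": "send_rows", "body": {"increments": [[[0.08,0.07,0],[0,0,0],0],[[0.18,0.16,0],[0,0,0],0],[[0.28,0.25,0],[0,0,0],0],[[0.39,0.35,0],[0,0,0],0],[[0.5,0.45,0],[0,0,0],0],[[0.59,0.53,0],[0,0,0],0],[[0.645,0.585,0.02],[0,0,0],0],[[0.645,0.585,0.08],[0,0,0],0],[[0.645,0.585,0.12],[0,0,0],0],[[0.645,0.585,0.12],[0,0,0],0]]}}

```text
clock: 29.55
eef_pos: [0.5318, 0.4478, 0.1617]
eef_rot: [[0.002, 1.0, -0.005], [1.0, -0.002, -0.004], [-0.004, -0.005, -1.0]]
ft_force: [0.3, -0.6, -3.5]
gripper_width: 0.338
```

```bash
python3 - <<'E'
from h import *
go(.5335,.449,.0855,0)
s=bot.snapshot("scene");cv2.imwrite("pics/s22.png",cv2.resize(s[120:300,220:400],None,fx=3.3,fy=3.3,interpolation=cv2.INTER_CUBIC))
E
```

```text
shift [0.0059 0.0082 0.3048] turn [-0.0024  0.0017 -0.0009] | at [0.5318 0.4478 0.1617] t 29.55 jaw 0.338 F [ 0.3 -0.6 -3.5] q [0.63 0.7  1.3  0.   1.15 0.63] rows>= 1.8
```

View pics/s22.png

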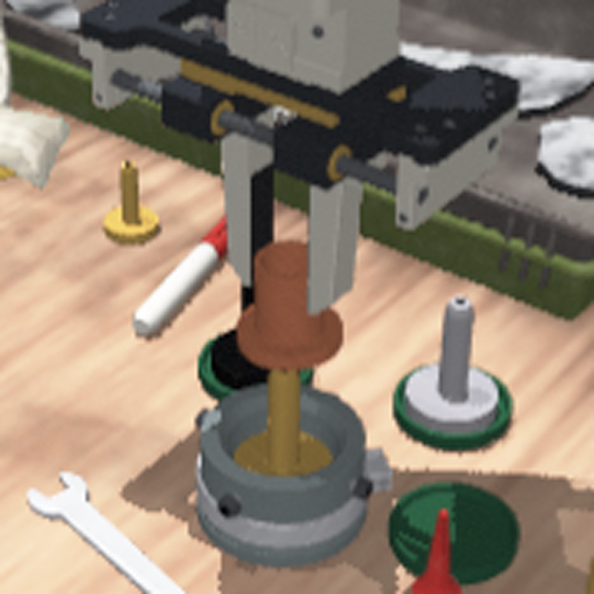

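Emit:
{"method": "send_rows", "body": {"increments": [[[0.005,0.006,0.03],[-0.002,0.001,0],0],[[0.005,0.006,0.06],[-0.002,0.001,0],0],[[0.005,0.006,0.09],[-0.002,0.001,0],0],[[0.005,0.006,0.12],[-0.002,0.001,0],0],[[0.005,0.006,0.15],[-0.002,0.001,0],0],[[0.005,0.006,0.18],[-0.002,0.001,0],0],[[0.005,0.006,0.21],[-0.002,0.001,0],0]]}}

```text
clock: 30.18
eef_pos: [0.5336, 0.4492, 0.1105]
eef_rot: [[0.002, 1.0, 0.001], [1.0, -0.002, -0.0], [-0.0, 0.001, -1.0]]
ft_force: [0.8, -1.0, -2.0]
gripper_width: 0.336
```

Emit:
{"method": "send_rows", "body": {"increments": [[[0,0,0.02],[0,0,0],0],[[0,0,0.04],[0,0,0],0],[[0,0,0.06],[0,0,0],0],[[0,0,0.078],[0,0,0],0],[[0,0,0.09],[0,0,0],0],[[0,0,0.097],[0,0,0],0],[[0,0,0.102],[0,0,0],0],[[0,0,0.106],[0,0,0],0]]}}

```text
clock: 30.85
eef_pos: [0.5337, 0.4493, 0.0842]
eef_rot: [[0.002, 1.0, 0.001], [1.0, -0.002, 0.0], [0.0, 0.001, -1.0]]
ft_force: [-1.4, -1.3, 2.1]
gripper_width: 0.338
```

Emit:
{"method": "send_rows", "body": {"increments": [[[0,0,0],[0,0,0],0.6],[[0,0,0],[0,0,0],0.6],[[0,0,0],[0,0,0],0.6],[[0,0,0],[0,0,0],0.6],[[0,0,0],[0,0,0],0.6],[[0,0,-0.04],[0,0,0],0.7],[[0,0,-0.14],[0,0,0],0.85],[[0,0,-0.26],[0,0,0],0.85],[[0,0,-0.36],[0,0,0],0.85],[[0,0,-0.36],[0,0,0],0.85]]}}

```text
clock: 31.68
eef_pos: [0.5355, 0.4507, 0.181]
eef_rot: [[0.002, 1.0, 0.009], [1.0, -0.002, 0.005], [0.005, 0.009, -1.0]]
ft_force: [0.9, 0.7, 1.0]
gripper_width: 0.846
```

```bash
python3 - <<'E'
from h import *
go(.3213,.325,.13,0)
s=bot.snapshot("scene");cv2.imwrite("pics/s23.png",cv2.resize(s[150:310,250:490],None,fx=3.3,fy=3.3,interpolation=cv2.INTER_CUBIC))
E
```

```text
shift [-0.5055 -0.8574  0.194 ] turn [ 0.0041 -0.0026 -0.0009] | at [0.5355 0.4507 0.181 ] t 31.6833 jaw 0.846 F [0.9 0.7 1. ] q [ 0.63  0.68  1.28 -0.    1.17  0.64] rows>= 6.1
```

View pics/s23.png

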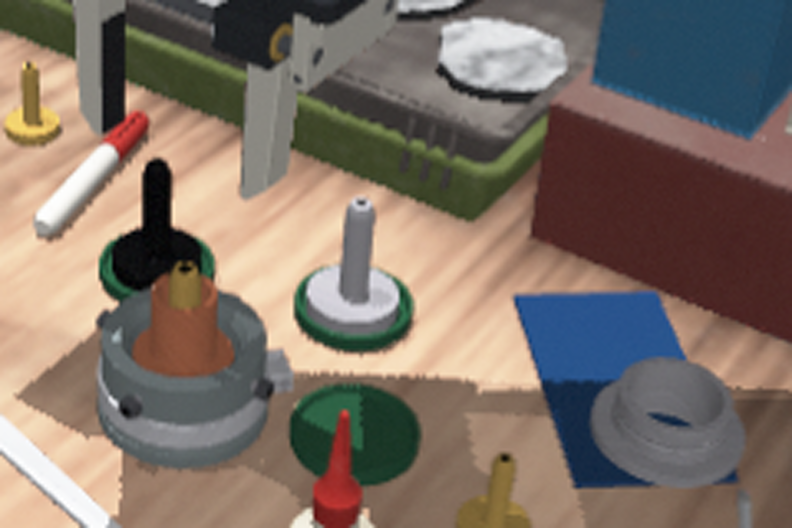

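Sleeve is home. Now the ring.

Emit:
{"method": "send_rows", "body": {"increments": [[[-0.06,-0.1,0],[0.004,-0.002,0],0.85],[[-0.14,-0.24,0],[0.004,-0.002,0],0.85],[[-0.22,-0.38,0],[0.004,-0.002,0],0.85],[[-0.31,-0.52,0],[0.004,-0.002,0],0.85],[[-0.39,-0.66,0],[0.004,-0.002,0],0.85],[[-0.46,-0.78,0.02],[0.004,-0.002,0],0.85],[[-0.505,-0.857,0.08],[0.004,-0.002,0],0.85],[[-0.505,-0.857,0.16],[0.004,-0.002,0],0.85],[[-0.505,-0.857,0.2],[0.004,-0.002,0],0.85],[[-0.505,-0.857,0.2],[0.004,-0.002,0],0.85]]}}

```text
clock: 32.57
eef_pos: [0.3199, 0.3238, 0.1246]
eef_rot: [[0.002, 1.0, -0.005], [1.0, -0.002, -0.003], [-0.003, -0.005, -1.0]]
ft_force: [-0.9, -0.4, -0.1]
gripper_width: 0.846
```

```bash
python3 - <<'E'
from h import *
go(.3211,.325,.0468,0)
s=bot.snapshot("scene");cv2.imwrite("pics/s24.png",cv2.resize(s[130:310,370:550],None,fx=3.3,fy=3.3,interpolation=cv2.INTER_CUBIC))
E
```

```text
shift [0.0055 0.0065 0.3113] turn [-0.0024  0.0013 -0.0009] | at [0.3199 0.3238 0.1246] t 32.5667 jaw 0.846 F [-0.9 -0.4 -0.1] q [0.69 0.36 1.99 0.   0.79 0.69] rows>= 1.9
```

View pics/s24.png

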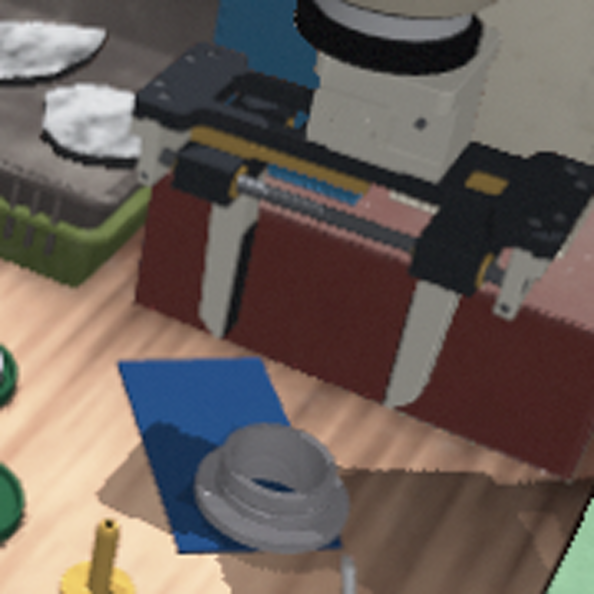

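Emit:
{"method": "send_rows", "body": {"increments": [[[0.004,0.005,0.06],[-0.002,0.001,0],0.85],[[0.004,0.005,0.13],[-0.002,0.001,0],0.85],[[0.004,0.005,0.2],[-0.002,0.001,0],0.85],[[0.004,0.005,0.26],[-0.002,0.001,0],0.85],[[0.004,0.005,0.295],[-0.002,0.001,0],0.85],[[0.004,0.005,0.31],[-0.002,0.001,0],0.85],[[0.004,0.005,0.31],[-0.002,0.001,0],0.85]]}}

```text
clock: 33.2
eef_pos: [0.3218, 0.3253, 0.048]
eef_rot: [[0.002, 1.0, -0.0], [1.0, -0.002, -0.0], [-0.0, -0.0, -1.0]]
ft_force: [-0.7, -0.4, -0.5]
gripper_width: 0.85
```

Emit:
{"method": "send_rows", "body": {"increments": [[[0,0,0],[0,0,0],0],[[0,0,0],[0,0,0],0],[[0,0,0],[0,0,0],0],[[0,0,0],[0,0,0],0],[[0,0,0],[0,0,0],0],[[0,0,0],[0,0,0],0],[[0,0,0],[0,0,0],0],[[0,0,0],[0,0,0],0],[[0,0,0],[0,0,0],0]]}}

```text
clock: 33.95
eef_pos: [0.322, 0.3255, 0.0483]
eef_rot: [[0.002, 1.0, 0.0], [1.0, -0.002, 0.0], [0.0, 0.0, -1.0]]
ft_force: [-0.8, 0.0, 5.6]
gripper_width: 0.575
```

Emit:
{"method": "send_rows", "body": {"increments": [[[0,0,-0.03],[0,0,0],0],[[0,0,-0.09],[0,0,0],0],[[0,0,-0.17],[0,0,0],0],[[0,0,-0.26],[0,0,0],0],[[0,0,-0.35],[0,0,0],0],[[0,0,-0.44],[0,0,0],0],[[0,0,-0.53],[0,0,0],0],[[0,0,-0.56],[0,0,0],0],[[0,0,-0.56],[0,0,0],0],[[0,0,-0.56],[0,0,0],0]]}}

```text
clock: 34.78
eef_pos: [0.3216, 0.3252, 0.1877]
eef_rot: [[0.002, 1.0, -0.0], [1.0, -0.002, -0.0], [-0.0, -0.0, -1.0]]
ft_force: [-0.1, -0.2, -2.9]
gripper_width: 0.571
```

```bash
python3 - <<'E'
from h import *
go(.5331,.4488,.16,0)
E
```

```text
shift [0.4962 0.8448 0.1106] turn [-0.     0.    -0.001] | at [0.3216 0.3252 0.1877] t 34.7833 jaw 0.571 F [-0.1 -0.2 -2.9] q [0.69 0.26 1.94 0.   0.94 0.69] rows>= 5.9
```

Emit:
{"method": "send_rows", "body": {"increments": [[[0.06,0.1,0],[0,0,0],0],[[0.14,0.24,0],[0,0,0],0],[[0.22,0.38,0],[0,0,0],0],[[0.3,0.52,0],[0,0,0],0],[[0.38,0.66,0],[0,0,0],0],[[0.45,0.77,0],[0,0,0],0],[[0.497,0.845,0.02],[0,0,0],0],[[0.497,0.845,0.07],[0,0,0],0],[[0.497,0.845,0.11],[0,0,0],0],[[0.497,0.845,0.11],[0,0,0],0]]}}

```text
clock: 35.62
eef_pos: [0.531, 0.4475, 0.1553]
eef_rot: [[0.002, 1.0, -0.006], [1.0, -0.002, -0.004], [-0.004, -0.006, -1.0]]
ft_force: [-1.1, -0.3, -2.4]
gripper_width: 0.576
```

```bash
python3 - <<'E'
from h import *
go(.5332,.4488,.0866,0)
s=bot.snapshot("scene");cv2.imwrite("pics/s25.png",cv2.resize(s[120:300,220:400],None,fx=3.3,fy=3.3,interpolation=cv2.INTER_CUBIC))
E
```

```text
shift [0.0063 0.0103 0.2748] turn [-0.0029  0.0021 -0.001 ] | at [0.531  0.4475 0.1553] t 35.6167 jaw 0.576 F [-1.1 -0.3 -2.4] q [0.63 0.7  1.3  0.   1.14 0.64] rows>= 1.6
```

View pics/s25.png

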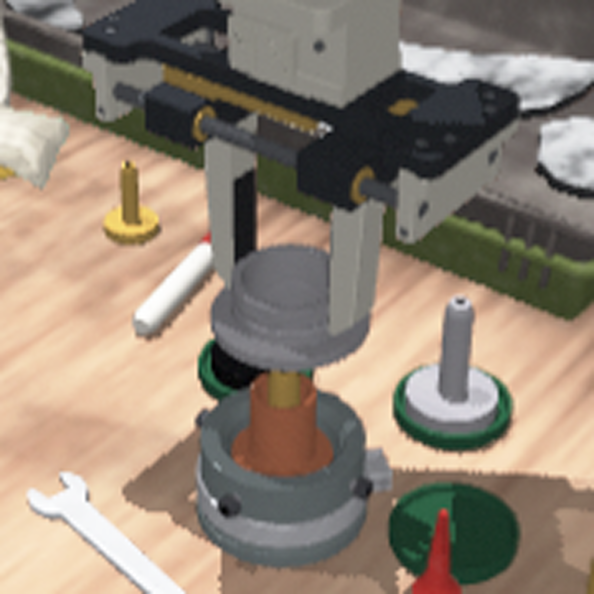

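Emit:
{"method": "send_rows", "body": {"increments": [[[0.005,0.008,0.03],[-0.002,0.001,0],0],[[0.005,0.008,0.06],[-0.002,0.001,0],0],[[0.005,0.008,0.09],[-0.002,0.001,0],0],[[0.005,0.008,0.12],[-0.002,0.001,0],0],[[0.005,0.008,0.15],[-0.002,0.001,0],0],[[0.005,0.008,0.18],[-0.002,0.001,0],0],[[0.005,0.008,0.21],[-0.002,0.001,0],0]]}}

```text
clock: 36.25
eef_pos: [0.5332, 0.4489, 0.1041]
eef_rot: [[0.002, 1.0, -0.0], [1.0, -0.002, -0.001], [-0.001, -0.0, -1.0]]
ft_force: [0.3, -0.2, -2.6]
gripper_width: 0.574
```

Emit:
{"method": "send_rows", "body": {"increments": [[[0,0,0.015],[0,0,0],0],[[0,0,0.03],[0,0,0],0],[[0,0,0.045],[0,0,0],0],[[0,0,0.058],[0,0,0],0],[[0,0,0.066],[0,0,0],0],[[0,0,0.071],[0,0,0],0],[[0,0,0.075],[0,0,0],0]]}}

```text
clock: 36.83
eef_pos: [0.5333, 0.449, 0.0862]
eef_rot: [[0.002, 1.0, 0.0], [1.0, -0.002, -0.001], [-0.001, 0.0, -1.0]]
ft_force: [-4.6, -2.7, 11.0]
gripper_width: 0.578
```

Contact at the expected home height (0.0862 against 0.0863). Release and back off.

Emit:
{"method": "send_rows", "body": {"increments": [[[0,0,-0.002],[0,0,0],0.85],[[0,0,-0.002],[0,0,0],0.85],[[0,0,-0.002],[0,0,0],0.85],[[0,0,-0.002],[0,0,0],0.85],[[0,0,-0.002],[0,0,0],0.85],[[0,0,-0.02],[0,0,0],0.85],[[0,0,-0.1],[0,0,0],0.85],[[0,0,-0.24],[0,0,0],0.85],[[0,0,-0.38],[0,0,0],0.85],[[0,0,-0.5],[0,0,0],0.85]]}}

```text
clock: 37.67
eef_pos: [0.5334, 0.4493, 0.2139]
eef_rot: [[0.002, 1.0, 0.001], [1.0, -0.002, -0.0], [-0.0, 0.001, -1.0]]
ft_force: [0.8, -0.2, 0.1]
gripper_width: 0.853
```

Emit:
{"method": "send_rows", "body": {"increments": [[[-0.2,-0.7,-0.1],[0,0,0],0.85],[[-0.2,-0.7,-0.1],[0,0,0],0.85],[[-0.2,-0.7,-0.1],[0,0,0],0.85],[[-0.2,-0.7,-0.1],[0,0,0],0.85],[[-0.2,-0.7,-0.1],[0,0,0],0.85],[[-0.2,-0.7,-0.1],[0,0,0],0.85],[[-0.2,-0.7,-0.1],[0,0,0],0.85]]}}

```text
clock: 38.25
eef_pos: [0.3581, 0.3999, 0.2396]
eef_rot: [[0.001, 1.0, 0.003], [1.0, -0.001, 0.001], [0.001, 0.003, -1.0]]
ft_force: [-0.9, 0.0, 0.1]
gripper_width: 0.851
```

```bash
python3 - <<'E'
from h import *
np.set_printoptions(precision=4,suppress=True)
go(.5333,.449,.2,0)
s=bot.snapshot("scene");t=bot.snapshot("top")
a=cv2.resize(s[195:315,255:405],(400,320),interpolation=cv2.INTER_CUBIC);b=cv2.resize(t[165:275,260:370],(400,400),interpolation=cv2.INTER_CUBIC)
c=np.zeros((400,800,3),np.uint8);c[:320,:400]=a;c[:,400:]=b;cv2.imwrite("pics/f.png",c)
for k in["retainer_mid","sleeve_mid","die_steel_mid","die_black_mid","die_brass_mid"]:
  for cm in("scene","top"): print(cm,k,[( [round(v,1) for v in d["pixel"]],round(d["conf"],2)) for d in bot.landmark_of(cm,k)])
E
```

```text
shift [0.1971 0.7002 0.1605] turn [ 0.0012 -0.0005 -0.0005] | at [0.3581 0.3999 0.2396] t 38.25 jaw 0.851 F [-0.9  0.   0.1] q [ 0.75  0.33  1.69 -0.    1.12  0.76] rows>= 4.5
scene retainer_mid [([304.8, 248.4], 0.7)]
top retainer_mid [([289.7, 213.7], 0.76)]
scene sleeve_mid [([300.8, 250.2], 0.72), ([296.5, 217.1], 0.39)]
top sleeve_mid [([290.1, 214.2], 0.76), ([328.1, 180.4], 0.31)]
scene die_steel_mid [([354.8, 229.7], 0.83)]
top die_steel_mid [([343.0, 225.7], 0.65), ([290.1, 215.0], 0.48)]
scene die_black_mid [([300.1, 215.5], 0.89)]
top die_black_mid [([327.2, 179.6], 0.61)]
scene die_brass_mid [([400.1, 297.7], 0.63), ([300.2, 244.6], 0.58)]
top die_brass_mid [([358.8, 116.6], 0.73), ([292.3, 213.8], 0.56), ([303.1, 289.8], 0.54), ([292.6, 215.1], 0.39), ([324.3, 181.7], 0.25)]
```

View pics/f.png

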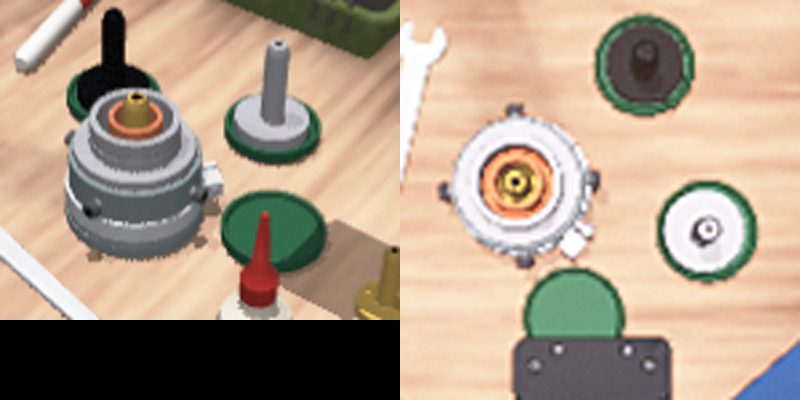

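Emit:
{"method": "send_rows", "body": {"increments": [[[0,0,0],[0,0,0],0.85],[[0,0,0],[0,0,0],0.85],[[0,0,0],[0,0,0],0.85]]}}

```text
clock: 39.1
eef_pos: [0.3583, 0.3996, 0.2386]
eef_rot: [[0.002, 1.0, 0.001], [1.0, -0.002, -0.0], [-0.0, 0.001, -1.0]]
ft_force: [-0.5, -0.6, 0.5]
gripper_width: 0.852
```

```bash
python3 -c "
from plant import bot
print(bot.close_job())"
```

```text
the job is handed in; nothing more can be done
None
```

I changed the die and handed the job in at about 39 s of robot time; handing in reports no verdict. I stood the ring and then the sleeve on the blue mat and put the steel die in the empty green rest. Then I seated the large brass die in the head and put the sleeve and ring back over it.

**Seating:** each part touched down under light force (about 2–11 N), within 1 mm of its expected home height. The ring's contact was at TCP 0.0862 m against 0.0863 m expected.

**Last pictures:** the ring is flush on the head with the sleeve and brass tip concentric in it, the steel die stands upright in its recess, and the black die is where it was. The gripper was well clear of everything.

**Disagreements:**
- The two cameras differed by 2–5 mm on a few points low on the worktop. I used the top camera for the free rest.
- The networks also reported the two small brass dies as the brass die; I ignored both.
- No check failed.

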